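Stack the glued cases in the curing stand

ROBOT

A 6-joint arm with a two-finger parallel gripper is mounted at the origin on the work surface. World frame = base frame: x ahead of the robot, y to its left, z up, the work surface at z = 0. Lengths are in m, angles in degrees, forces in N, time in s.
With the tool pointing down it reaches from about 0.4 to 0.825 m from the base axis. Payload 7 kg.
Tool frame: the origin (TCP) lies on the centre line of the jaws, within the pads' length; the fingertips stand 25 mm ahead of it and the grasp point (between the pads) lies 6 mm ahead of it; z points along the fingers, y is the line along which they close (so a half turn about z gives the same grasp; the last joint's range is limited). The gripper opens to 85 mm and grips with 20 to 120 N. Pads are 22 mm wide; open, the fingers measure 114 mm over their backs; the gripper's body (76 mm by 85 mm) begins 54 mm behind the grasp point. The pads swing forward as they close: fully open they stand 13 mm farther back than shut.
Start: joints at [79.59, 20.546, 0.682, 0, -70.136, -16.507], TCP at [0.306, 0.602, 0.256] pointing down, gripper open.
Joint ranges: [-176.03, 176.03], [-82.01, 121.73], [-58.28, 71.71], [-173.87, 95.51], [-174.79, -0.11], [-173.66, 173.66]. Speed limits (degrees/s): [136.94, 136.94, 172.46, 180, 180, 180].

INTERFACE

Orientations are given as a 3x3 rotation matrix whose columns are the frame's x, y, z axes.
In Python, from station import robot gives the robot as it stands.
- The arm moves only by the tool carry_out, never from a script. Its argument "series" is a list of rows, each an object with "dp": the shift along the tool's x, y, z each as a share of 0.05 m, from -1 to 1, a list of three; "rotation": the turn, a rotation vector about the tool's x, y, z each as a share of 0.1 rad, from -1 to 1, a list of three; "grip": the closure, from -1 (fully open) to 1 (shut). A call has exactly 8 rows; each row shifts and turns the commanded pose from where the row before left it, along the tool's axes as they then stand; what a row does not reach is not made up. A row lasts 1/10 s, in which the tool goes at most 50 mm and 8.59 degrees, less where a joint would pass 70% of its speed; a pose out of reach is approached as far as the arm can. A call with a number of a shift or a turn outside -1 to 1 is refused whole. A call with a gripper value outside its range is refused whole. The fingers move at their own pace and stop on an object; "grip_force" is the grip in N (left out, the last holds). Time passes only in rows, so rows that do not move let the fingers close, or fill a call up. It gives the time, the measured TCP pose, the force, the opening and the grip force at its end, in the units of the state.
- robot.get_obs(): the state, without advancing time (a new reading comes with each control period).
- robot.get_image(name): name is "scene" or "top" or "wrist"; returns the picture (480x640x3 uint8, red, green, blue); there is no depth.
- robot.calibration(name): a dict with "vfov" (degrees; the focal length in pixels is half the picture's height over the tangent of half this angle, whatever the lens; pixels are square), "cx", "cy" (the principal point, pixels), "k1" (the pictures are not rectified: a ray, as slopes to the right and down, at radius r is drawn at 1 + k1 r^2 times it, then the intrinsics apply), "rvec" (rotation vector, rad) and "tvec" (3), from world to camera coordinates, as OpenCV has them; the wrist camera has in their place "mount" (4x4, takes a point from camera to tool coordinates, whose origin is the TCP and whose axes are the flange's). Camera axes: x right, y down, z forward; pixel columns grow to the right and rows downward; lengths in m; the calibration is good to about 2 mm. A picture is of the moment at which its call begins: read the wrist's pose just before it. calibration takes no time and is no camera call.
- robot.hand_in(): hands the job in; it is judged then, once.
The state is a dict: "time_s": time; "joint_pos": joint angles; "qvel": joint speeds; "joint_efforts": joint torques, N m; "eef_pos": TCP position; "tcp_rot": TCP orientation; "ft_force": force on the tool from outside, world axes, zero at the start; "ft_torque": the same for the moment, N m; "finger_gap": opening from 0.0 (shut) to 1.0 (fully open); "grip_force": force on a finger pad.
Only numpy, scipy, OpenCV 4.12 (cv2) and the standard library are available. Lean on these libraries where they do the work, as an engineer would, in place of code of your own. Each camera call takes 0.05 s, during which the arm holds its last target. There are 200 camera calls.

TASK

Change the load on the glue-curing stand: first put the finished case (the square one standing on the stand) in the shallow plywood tray, then stack every freshly glued case squarely into one column on the stand, all centred on its plate and with their long sides along the plate's long side, large cases at the bottom and small ones above. Then set the round steel weight upright on the middle of the topmost case, and last of all turn the timer knob clockwise until it clicks over to its stop, all without knocking over the glue bottle.

Things in the scene. Friction and masses are not known exactly. Their poses are not given: they have to be found in the camera images.
- large1: Closed pale wooden case with a darker inlaid top and a lid seam, one of two equal LARGE ones: 84 (x) x 68 (y) x 30 mm high, about 0.16 kg, rigid, same either way round. Origin at the centre of its underside, z up. May be absent (None from the start).
- large2: Closed pale wooden case with a darker inlaid top and a lid seam, one of two equal LARGE ones: 84 (x) x 68 (y) x 30 mm high, about 0.16 kg, rigid, same either way round. Origin at the centre of its underside, z up. May be absent (None from the start).
- small1: Closed pale wooden case with a darker inlaid top and a lid seam, one of three equal SMALL ones: 64 (x) x 46 (y) x 26 mm high, about 0.09 kg, rigid, same either way round. Origin at the centre of its underside, z up. May be absent (None from the start).
- small2: Closed pale wooden case with a darker inlaid top and a lid seam, one of three equal SMALL ones: 64 (x) x 46 (y) x 26 mm high, about 0.09 kg, rigid, same either way round. Origin at the centre of its underside, z up. May be absent (None from the start).
- small3: Closed pale wooden case with a darker inlaid top and a lid seam, one of three equal SMALL ones: 64 (x) x 46 (y) x 26 mm high, about 0.09 kg, rigid, same either way round. Origin at the centre of its underside, z up. May be absent (None from the start).
- done_case: The finished case: a closed wooden case of the same make but square and taller, 60 x 60 x 44 mm high, about 0.16 kg, standing alone on the curing stand at the start. Origin at the centre of its underside, z up.
- stand: The curing stand: a low rectangular steel plate fixed to the table, foot 116 (x) x 92 (y) mm, its raised flat top 108 (x) x 84 (y) mm at 8 mm above the table. Origin on the table at its centre, x along its longer side.
- stand_top (a point): Centre of the flat top of the curing stand, 8 mm above the table.
- weight: Round steel pressing weight, about 0.7 kg: disc of 60 mm diameter and 32 mm height, then a neck of 16 mm diameter (35 to 45 mm above its foot) and a round knob of 26 mm diameter from 48 to 64 mm above its foot, by which it is lifted; 66 mm high in all. Origin at the centre of its foot, z up.
- tray_in (a point): Centre of the inner floor of the plywood out-tray: a shallow open tray fixed to the table, 120 (x) x 150 (y) mm outside, walls 4 mm thick and 14 mm high overall, floor 4 mm above the table. Axes along its sides.
- timer_box: Grey box of the cure timer, 100 (x) x 90 (y) x 45 mm high, fixed to the table, with a knob in the middle of its top (black disc with an aluminium grip bar across it). Origin on the table at its centre.
- timer_grip (a point): On the knob's axis at the height to grip, 78 mm above the table. Turns with the knob: its x axis runs along the knob's upright grip bar, which is 44 mm long (x), 14 mm thick (y) and reaches from 56 mm to 86 mm above the table.
- timer (a joint): Angle of the timer knob, rad: 0 is off, it grows as the knob turns clockwise seen from above, and it stops at 1.4 (on). A sprung detent resists with up to about 0.2 N m, hardest at the start; beyond the middle (0.7) it clicks over and pulls the knob on to 1.4, where it stays. Released before the middle it springs back.
- glue: White glue bottle, 52 mm diameter, 140 mm high, standing at the far side of the table. A bystander, loose. Origin at the centre of its foot.
Mind the look-alikes: they are no part of the job. What is shaped like the small2 but blue, pink or purple is not meant.

How it is judged:
By the outcome, as a careful person would: the job done as asked, in the order asked, and still so for the second after the job is handed in, with the robot touching nothing.
Of large1, large2, small1, small2, small3 only 3 to 5 are there at a start; the rules pass over those that are not, and their reading is None.
At some moment in a run one of done_case, large1 may be knocked a few centimetres aside while the robot is not near it.
It also fails if it takes over 210 s, if anything falls off the work surface, if the arm or the gripper's body presses on something with over 40 N, if the wrist force passes 120 N, or if a joint passes its speed limit or range.

## Working session

There is one attempt and no reset: what is moved stays moved. The work goes in short steps, Python scripts to look and compute and a tool call to move; the robot and the scene stay as the last step left them, time stands still between calls to the robot, and variables do not carry over. Pictures are saved under pics/ and viewed, at most 14 in all, crops included, and the job is handed in when it is done.

Besides the shell and the picture viewer there is one more tool, called after "Call:" as name(argument=value, ...), one argument or row to a line, values as JSON. carry_out: Moves the arm, as the interface text tells. Its arguments: {"type":"object","properties":{"series":{"type":"array","items":{"type":"object","properties":{"dp":{"type":"array","items":{"type":"number"}},"rotation":{"type":"array","items":{"type":"number"}},"grip":{"type":"number"}}}},"grip_force":{"type":"number"}},"required":["series"]}

```bash
ls; mkdir -p pics; python3 - <<'E'
from station import robot
import cv2
for n in ("scene","top"):
    cv2.imwrite(f"pics/{n}0.png",robot.get_image(n)[:,:,::-1]); print(n,robot.calibration(n))
print(robot.calibration("wrist")); print(robot.get_obs())
E
```

```text
pics
scene {'vfov': 52.53066302728247, 'cx': 320.8306555454429, 'cy': 239.98166960088503, 'k1': 0.02125712792370854, 'rvec': array([ 0.944908  ,  2.49902063, -1.05678655]), 'tvec': array([ 0.40310147, -0.17862525,  1.45053579])}
top {'vfov': 42.987763844878145, 'cx': 313.222722018862, 'cy': 246.97810977785878, 'k1': -0.04452118586682874, 'rvec': array([ 2.18375892, -2.13987161,  0.11293753]), 'tvec': array([0.01052115, 0.5417301 , 1.23692378])}
{'vfov': 60.44087140609747, 'cx': 326.09215916268346, 'cy': 237.795717464781, 'k1': -0.09205679703618974, 'mount': array([[ 3.23101131e-04, -9.59435130e-01, -2.81929295e-01,
         7.19271180e-02],
       [ 9.99999944e-01,  2.86002025e-04,  1.72740911e-04,
        -1.87886811e-04],
       [-8.51013492e-05, -2.81929335e-01,  9.59435169e-01,
        -1.17942131e-01],
       [ 0.00000000e+00,  0.00000000e+00,  0.00000000e+00,
         1.00000000e+00]])}
{'time_s': 0.1, 'joint_pos': array([ 7.95889022e+01,  2.05869520e+01,  6.40336071e-01, -1.73016554e-02,
       -7.01358405e+01, -1.65074726e+01]), 'qvel': array([ 0.03022926, -0.02384446,  0.15489508,  0.11386648,  0.05768807,
       -0.00486311]), 'joint_efforts': array([-1.67376107e-03, -5.84762621e+01,  2.94108188e+01,  6.95459872e+00,
       -3.19857179e-03,  6.39190716e-06]), 'eef_pos': array([0.3054294 , 0.60151677, 0.25547297]), 'tcp_rot': array([[ 8.91604329e-01, -4.52815005e-01, -5.39391186e-04],
       [-4.52815306e-01, -8.91603296e-01, -1.36410571e-03],
       [ 1.36764574e-04,  1.46048714e-03, -9.99998924e-01]]), 'ft_force': array([-0.61359635, -0.50597105, -0.22521338]), 'ft_torque': array([ 0.03768377,  0.05970077, -0.03061346]), 'grip_force': 0.0, 'finger_gap': 0.9975352298968844}
```

View pics/top0.png

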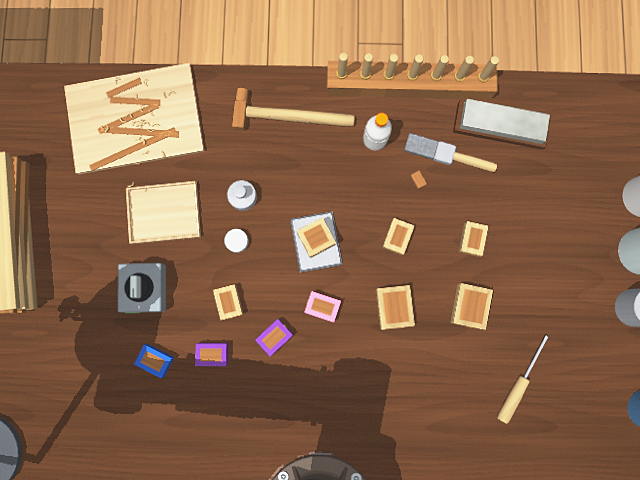

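View pics/scene0.png

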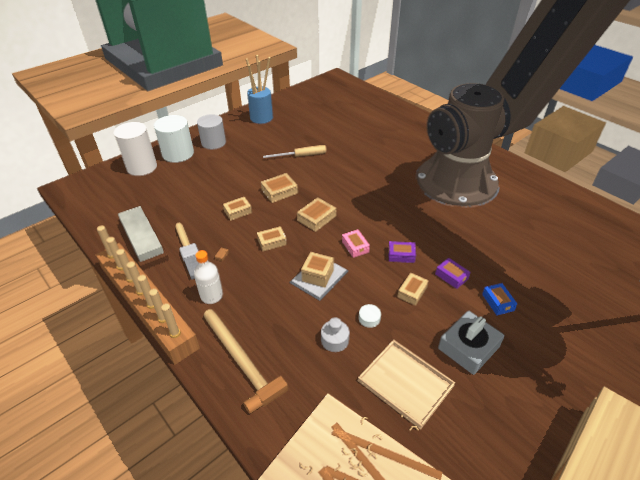

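The top view shows:
- **Done case:** on the stand at (317,237).
- **Large cases:** (396,306) and (472,305).
- **Pale small cases:** (228,301), (399,236) and (475,238). Their pale wood rims fit the description. The pink (322,306), purple (274,338) and (211,353) and blue (153,361) ones are look-alikes.
- **Weight:** (241,195). It has a stepped knob. The white disc at (236,240) is only a lid or jar.
- **Tray and timer:** tray (163,212), timer (142,288).

```bash
cat > h.py <<'E'
import numpy as np, cv2
from scipy.spatial.transform import Rotation as R
from station import robot
def cam(n, obs=None):
    c=robot.calibration(n); f=240/np.tan(np.radians(c["vfov"])/2)
    if n=="wrist":
        T=np.eye(4); T[:3,:3]=obs["tcp_rot"]; T[:3,3]=obs["eef_pos"]; T=T@c["mount"]; Rc,o=T[:3,:3],T[:3,3]
    else:
        Rm=R.from_rotvec(c["rvec"]).as_matrix(); Rc=Rm.T; o=-Rm.T@c["tvec"]
    return c,f,Rc,o
def rays(px,C):
    c,f,Rc,o=C; d=(np.atleast_2d(px).astype(float)-[c["cx"],c["cy"]])/f; u=d.copy()
    for _ in range(20): u=d/(1+c["k1"]*(u**2).sum(1,keepdims=True))
    return np.c_[u,np.ones(len(u))]@Rc.T
def toplane(px,z,C):
    r=rays(px,C); o=C[3]; return (o+r*((z-o[2])/r[:,2])[:,None])[:,:2]
def proj(P,C):
    c,f,Rc,o=C; q=(np.atleast_2d(P)-o)@Rc; u=q[:,:2]/q[:,2:]
    return u*(1+c["k1"]*(u**2).sum(1,keepdims=True))*f+[c["cx"],c["cy"]]
def rect(px,z,C):
    """contour pixels -> centre, long, short (mm), long-axis angle deg in [-90,90)"""
    P=toplane(px,z,C)*1000; (c,(w,h),a)=cv2.minAreaRect(P.astype(np.float32))
    if w<h: w,h,a=h,w,a+90
    return np.round(c,1),round(w,1),round(h,1),round((a+90)%180-90,1)
def snap(n):
    o=robot.get_obs(); im=robot.get_image(n)[:,:,::-1].copy(); return im,cam(n,o),o
def blobs(im,lo,hi,amin=60,close=0):
    m=cv2.inRange(cv2.cvtColor(im,cv2.COLOR_BGR2HSV),lo,hi)
    if close: m=cv2.morphologyEx(m,cv2.MORPH_CLOSE,np.ones((close,close)))
    cs,_=cv2.findContours(m,cv2.RETR_EXTERNAL,cv2.CHAIN_APPROX_NONE)
    return [c[:,0,:] for c in cs if cv2.contourArea(c)>amin]
E
python3 - <<'E'
from h import *
im=cv2.imread("pics/top0.png"); hs=cv2.cvtColor(im,cv2.COLOR_BGR2HSV)
for n,(x,y) in dict(inlay=(396,306),rim=(396,288),table=(430,270),sm=(228,301),smr=(217,302),plate=(300,250),plate2=(322,268),weight=(241,200),knob=(241,187),jar=(236,240),box=(125,290),bar=(133,285),tray=(163,212),trayrim=(198,212)).items(): print(n,hs[y,x])
C=cam("top")
print("cam",C[3])
for b in blobs(im,(5,110,120),(20,255,230),40):
    x,y=b.mean(0)
    if 120<x<520 and 200<y<400: print("inlay",(int(x),int(y)),[rect(b,z,C) for z in (.03,.026,.052)])
for b in blobs(im,(15,60,170),(30,170,255),100,5):
    x,y=b.mean(0)
    if 120<x<520 and 170<y<400: print("rim",(int(x),int(y)),[rect(b,z,C) for z in (.03,.026,.052,.014)])
E
```

```text
inlay [ 14 146 209]
rim [ 22  91 242]
table [ 11 132 112]
sm [ 14 145 209]
smr [ 24  81 248]
plate [110   7 234]
plate2 [  2  27 130]
weight [110   3 244]
knob [110   7 225]
jar [  0   0 247]
box [158  39  26]
bar [ 85  16 204]
tray [ 23  59 245]
trayrim [ 15  90 156]
cam [0.40211314 0.01268333 1.28907206]
inlay (152, 360) [(array([300.1, 346.3]), 41.7, 24.4, 65.5), (array([299.7, 347.3]), 41.9, 24.5, 65.5), (array([301.9, 340.4]), 41.0, 24.0, 65.5)]
inlay (210, 354) [(array([315.9, 228.1]), 41.2, 22.3, -88.6), (array([315.7, 228.8]), 41.4, 22.3, -88.6), (array([317.4, 224.3]), 40.5, 21.9, -88.6)]
inlay (273, 337) [(array([353.7,  99.4]), 41.5, 23.9, -46.9), (array([353.6,  99.7]), 41.6, 23.9, -46.9), (array([354.6,  97.9]), 40.7, 23.4, -46.9)]
inlay (378, 347) [(array([ 320. , -110.2]), 910.2, 153.7, 87.9), (array([ 319.7, -110.6]), 913.1, 154.2, 87.9), (array([ 321.4, -108.1]), 894.3, 151.0, 87.9)]
inlay (322, 306) [(array([4.194e+02, 3.000e-01]), 41.6, 23.4, 72.8), (array([4.195e+02, 3.000e-01]), 41.8, 23.4, 72.8), (array([419.1,   0.5]), 40.9, 23.0, 72.8)]
inlay (226, 301) [(arra
[... 1490 characters left out ...]
 66.5, 47.3, -12.8), (array([ 563.8, -308.2]), 65.1, 46.3, -12.8), (array([ 568.7, -318. ]), 67.1, 47.7, -12.8)]
rim (398, 235) [(array([ 568.5, -154.8]), 65.8, 47.2, -20.1), (array([ 569.1, -155.3]), 66.0, 47.4, -20.1), (array([ 565.6, -151.8]), 64.7, 46.4, -20.1), (array([ 570.7, -156.9]), 66.7, 47.8, -20.1)]
rim (316, 236) [(array([561.9,  16.3]), 62.8, 62.5, 28.0), (array([562.4,  16.3]), 63.0, 62.7, 28.0), (array([559.1,  16.2]), 61.7, 61.4, 28.0), (array([563.9,  16.3]), 63.6, 63.3, 28.0)]
rim (160, 210) [(array([614.3, 341.3]), 149.2, 129.3, -83.5), (array([615. , 342.3]), 149.7, 129.7, -83.5), (array([610.6, 335.5]), 146.6, 127.0, -83.5), (array([617. , 345.4]), 151.1, 130.9, -83.5)]
```

```bash
python3 - <<'E'
from h import *
im=cv2.imread("pics/top0.png"); C=cam("top")
for b in blobs(im,(0,0,180),(180,35,255),40,3):
    x,y=b.mean(0)
    if 110<x<400 and 170<y<330:
        print("grey",(int(x),int(y)),[rect(b,z,C) for z in (.008,.032,.064,.086)],cv2.boundingRect(b))
cs=[c for c in blobs(im,(80,5,60),(130,90,180),300,3)]
for b in cs:
    x,y=b.mean(0)
    if 110<x<180 and 250<y<330: print("box",(int(x),int(y)),rect(b,.045,C))
for z in (.004,.014): 
    b=[b for b in blobs(im,(18,40,200),(30,110,255),1500,1) if 120<b.mean(0)[0]<210 and 170<b.mean(0)[1]<250]
    print("tray",[rect(q,z,C) for q in b])
crop=lambda x,y,w,h,s: cv2.resize(im[y:y+h,x:x+w],None,fx=s,fy=s,interpolation=cv2.INTER_CUBIC)
a=crop(110,165,150,160,4)[:, :]
cv2.imwrite("pics/c1.png",cv2.resize(im[165:315,110:310],None,fx=4,fy=4,interpolation=cv2.INTER_CUBIC))
E
```

```text
grey (155, 305) [(array([416.3, 353.9]), 25.2, 21.2, 2.6), (array([416. , 347.5]), 24.7, 20.8, 2.6), (array([415.7, 339. ]), 24.1, 20.2, 2.6), (array([415.4, 333.2]), 23.7, 19.9, 2.6)] (149, 298, 11, 13)
grey (133, 286) [(array([453.4, 400.4]), 42.5, 8.5, 3.0), (array([452.4, 393.2]), 41.7, 8.4, 3.0), (array([451.1, 383.5]), 40.6, 8.2, 3.0), (array([450.2, 376.8]), 39.9, 8.0, 3.0)] (131, 276, 5, 21)
grey (235, 239) [(array([556. , 186.2]), 47.9, 47.1, -43.3), (array([553.1, 183. ]), 47.0, 46.2, -43.4), (array([549.3, 178.7]), 45.8, 45.0, -43.3), (array([546.6, 175.7]), 45.0, 44.2, -43.3)] (224, 229, 24, 23)
grey (312, 240) [(array([556.6,  17. ]), 109.4, 84.9, 11.7), (array([553.7,  16.9]), 107.4, 83.3, 11.7), (array([549.8,  16.8]), 104.6, 81.2, 11.7), (array([547.2,  16.7]), 102.8, 79.8, 11.7)] (292, 213, 48, 57)
grey (240, 194) [(array([654.3, 179. ]), 59.2, 58.5, -43.1), (array([649.5, 175.9]), 58.0, 57.4, -43.1), (array([643.2, 171.7]), 56.6, 55.9, -43.1), (array([638.9, 168.9]), 55.6, 54.9, -43.1)] (227, 180, 28, 29)
box (140, 286) (array([450.2, 371.8]), 99.6, 97.5, 2.6)
tray [(array([614.3, 347.4]), 150.2, 121.6, -83.2)]
tray [(array([612.7, 344.8]), 149.0, 120.6, -83.2)]
```

View pics/c1.png

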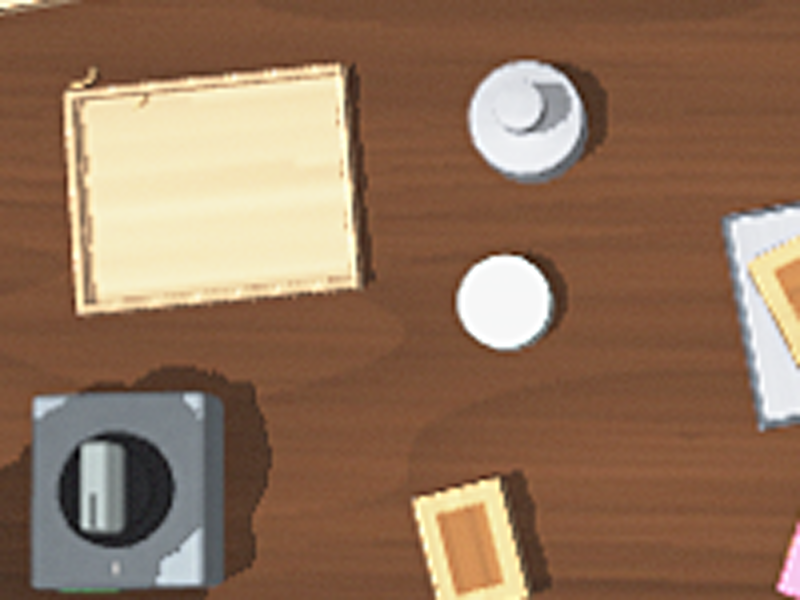

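```bash
cat > plan.py <<'E'
import sys; from h import *
# plan.py x y z psi [period]  (mm, deg): turn first, then shift, in units of the moves
x,y,z,psi=map(float,sys.argv[1:5]); per=float(sys.argv[5]) if len(sys.argv)>5 else 180
o=robot.get_obs(); M=o["tcp_rot"]; p=o["eef_pos"]*1000
cur=np.degrees(np.arctan2(M[1,0],M[0,0])); d=(psi-cur+per/2)%per-per/2; n=np.radians(cur+d)
tx=np.array([np.cos(n),np.sin(n)]); ty=np.array([np.sin(n),-np.cos(n)])
q=np.array([x,y,z])-p; tilt=np.cross([0,0,-1],M[:,2])
print("t %.2f pos %s yaw %.1f tilt_tool(units) %s F %s gap %.2f gf %.1f J6 %.0f"%(o["time_s"],np.round(p,1),cur,np.round(-M.T@tilt/0.1,3),np.round(o["ft_force"],1),o["finger_gap"],o["grip_force"],o["joint_pos"][5]))
print("rot_z units %.2f ; dp units x %.2f y %.2f z %.2f"%(-np.radians(d)/0.1,q[:2]@tx/50,q[:2]@ty/50,-q[2]/50))
E
python3 plan.py 559 16.5 150 28 180
python3 - <<'E'
from h import *
C=cam("top"); px=lambda x,y:(110+x/4,165+y/4)
print("knob",toplane(px(520,106),.066,C)); 
print("box top",[toplane(px(*q),.045,C).round(4) for q in ((35,395),(205,395),(35,585),(207,585))])
print("knobdisc",toplane(px(117,490),.055,C)); print("bar", toplane(px(104,488),.086,C),toplane(px(82,490),.086,C),toplane(px(124,490),.086,C))
print("glue",toplane((377,140),.0,C))
E
```

```text
t 0.10 pos [305.4 601.5 255.5] yaw -26.9 tilt_tool(units) [ 0.015 -0.001  0.   ] F [-0.6 -0.5 -0.2] gap 1.00 gf 0.0 J6 -17
rot_z units -9.59 ; dp units x -1.02 y 12.71 z 2.11
knob [[0.64842352 0.17316677]]
box top [array([[0.497 , 0.4213]]), array([[0.4988, 0.3331]]), array([[0.3997, 0.416 ]]), array([[0.4017, 0.3275]])]
knobdisc [[0.44868345 0.37323354]]
bar [[0.44835961 0.37072398]] [[0.44712673 0.38167546]] [[0.44759074 0.36067936]]
glue [[ 0.78135548 -0.11204309]]
```

Call:
carry_out(
  series=[
    {"dp": [0, 0, 0], "rotation": [0, 0, -1], "grip": -1},
    {"dp": [0, 0, 0], "rotation": [0, 0, -1], "grip": -1},
    {"dp": [0, 0, 0], "rotation": [0, 0, -1], "grip": -1},
    {"dp": [0, 0, 0], "rotation": [0, 0, -1], "grip": -1},
    {"dp": [0, 0, 0], "rotation": [0, 0, -1], "grip": -1},
    {"dp": [0, 0, 0], "rotation": [0, 0, -1], "grip": -1},
    {"dp": [0, 0, 0], "rotation": [0, 0, -1], "grip": -1},
    {"dp": [0, 0, 0], "rotation": [0, 0, -1], "grip": -1},
  ],
)

```text
time_s: 0.9
eef_pos: [0.3055, 0.6016, 0.2558]
tcp_rot: [[0.945, 0.328, -0.0], [0.328, -0.945, -0.001], [-0.001, 0.001, -1.0]]
ft_force: [-0.5, -0.1, -0.8]
finger_gap: 0.999
grip_force: 0.0
```

Call:
carry_out(
  series=[
    {"dp": [0, 0, 0], "rotation": [0, 0, -0.8], "grip": -1},
    {"dp": [0, 0, 0], "rotation": [0, 0, -0.8], "grip": -1},
    {"dp": [-0.1, 0.8, 0], "rotation": [0, 0, 0], "grip": -1},
    {"dp": [-0.1, 0.9, 0], "rotation": [0, 0, 0], "grip": -1},
    {"dp": [-0.1, 0.9, 0], "rotation": [0, 0, 0], "grip": -1},
    {"dp": [-0.1, 0.9, 0], "rotation": [0, 0, 0], "grip": -1},
    {"dp": [-0.1, 0.9, 0], "rotation": [0, 0, 0], "grip": -1},
    {"dp": [-0.1, 0.9, 0], "rotation": [0, 0, 0], "grip": -1},
  ],
)

```text
time_s: 1.7
eef_pos: [0.404, 0.352, 0.2561]
tcp_rot: [[0.882, 0.471, -0.0], [0.471, -0.882, -0.0], [-0.0, 0.0, -1.0]]
ft_force: [0.6, 0.0, 0.3]
finger_gap: 0.997
grip_force: 0.0
```

Call:
carry_out(
  series=[
    {"dp": [-0.1, 0.9, 0], "rotation": [0, 0, 0], "grip": -1},
    {"dp": [-0.1, 0.9, 0], "rotation": [0, 0, 0], "grip": -1},
    {"dp": [-0.1, 0.9, 0.2], "rotation": [0, 0, 0], "grip": -1},
    {"dp": [-0.1, 0.9, 0.2], "rotation": [0, 0, 0], "grip": -1},
    {"dp": [0, 0.9, 0.2], "rotation": [0, 0, 0], "grip": -1},
    {"dp": [0, 0.9, 0.2], "rotation": [0, 0, 0], "grip": -1},
    {"dp": [0, 0.9, 0.2], "rotation": [0, 0, 0], "grip": -1},
    {"dp": [0, 0.8, 0.2], "rotation": [0, 0, 0], "grip": -1},
  ],
)

```text
time_s: 2.5
eef_pos: [0.5539, 0.0293, 0.1957]
tcp_rot: [[0.882, 0.47, -0.0], [0.47, -0.882, -0.0], [-0.0, -0.0, -1.0]]
ft_force: [1.0, 1.5, 0.1]
finger_gap: 1.0
grip_force: 0.0
```

```bash
python3 plan.py 559 16.5 150 28; python3 - <<'E'
from h import *
im,C,o=snap("wrist"); cv2.imwrite("pics/w1.png",im)
for b in blobs(im,(15,60,150),(30,170,255),800,5): print("rim",b.mean(0).astype(int),rect(b,.052,C))
E
```

```text
t 2.50 pos [553.9  29.3 195.7] yaw 28.1 tilt_tool(units) [-0.001  0.002 -0.   ] F [1.  1.5 0.1] gap 1.00 gf 0.0 J6 95
rot_z units 0.01 ; dp units x -0.03 y 0.27 z 0.91
rim [434 406] (array([ 465.1, -114.8]), 54.2, 39.9, 17.6)
rim [538 302] (array([ 577.5, -130.5]), 60.6, 56.5, -19.8)
rim [ 60 261] (array([445.3, 184.3]), 62.6, 45.1, 15.8)
rim [351 224] (array([564.1,  16.1]), 61.1, 59.8, 28.0)
rim [39 32] (array([580.2, 247.5]), 51.8, 28.5, -45.0)
```

View pics/w1.png

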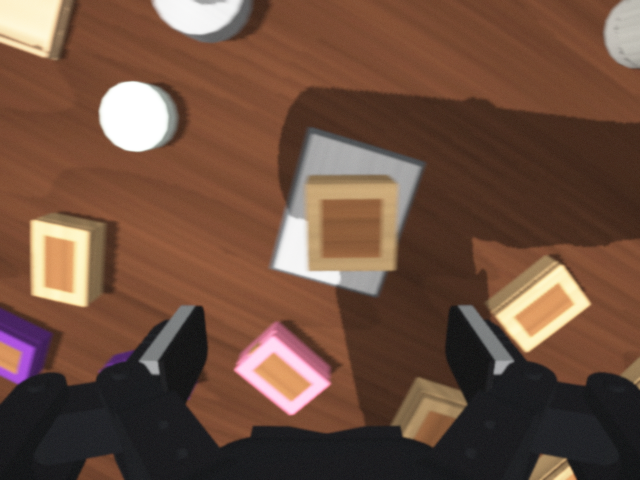

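```bash
python3 - <<'E'
from h import *
im=cv2.imread("pics/w1.png"); o=robot.get_obs(); C=cam("wrist",o)
hs=cv2.cvtColor(im,cv2.COLOR_BGR2HSV); print(hs[230,350],hs[180,350],hs[192,350],hs[300,340])
q=np.array([(322,199),(381,199),(381,258),(322,258)]); print("inlay",rect(q,.052,C))
q=np.array([(313,133),(424,164),(377,295),(272,266)]); print("stand",rect(q,.008,C))
im=cv2.imread("pics/top0.png");C=cam("top")
for b in blobs(im,(5,110,120),(20,255,230),40):
    x,y=b.mean(0)
    if abs(x-317)<15 and abs(y-237)<15: print("inlay top",rect(b,.052,C))
g=im[222:252,300:335]; b=[b for b in blobs(im[215:260,295:340],(5,125,150),(18,255,230),60)]
print([rect(q+[295,215],.052,C) for q in b])
S=cam("scene"); im=cv2.imread("pics/scene0.png")
print("scene proj of stand corners/centre top", proj([[.5591,.0162,.052],[.5641,.0161,.052]],S))
for b in blobs(im,(5,125,130),(18,255,230),30):
    x,y=b.mean(0)
    if 290<x<345 and 245<y<285: print("scene inlay",(b.min(0)+b.max(0))/2,rect(b,.052,S))
E
```

```text
[ 13 148 141] [ 17 107 145] [ 18 101 201] [ 10 139  75]
inlay (array([563.8,  11. ]), 40.0, 39.4, 27.9)
stand (array([560.7,  11.9]), 109.1, 87.0, 11.4)
[(array([560.5,  16.5]), 38.7, 38.5, 27.6)]
scene proj of stand corners/centre top [[317.91213116 262.18352136]
 [316.27643954 263.19519416]]
scene inlay [317. 263.] (array([561.7,  16.5]), 40.2, 39.5, 28.2)
```

```bash
python3 plan.py 561 16.5 44 27.8
```

```text
t 2.55 pos [554.7  25.6 193.6] yaw 28.0 tilt_tool(units) [0.002 0.034 0.   ] F [ 3.7 -2.7  0.4] gap 1.00 gf 0.0 J6 95
rot_z units 0.03 ; dp units x 0.03 y 0.22 z 2.99
```

Call:
carry_out(
  series=[
    {"dp": [0.0, 0.1, 0.3], "rotation": [0, 0, 0], "grip": -1},
    {"dp": [0, 0, 0.5], "rotation": [0, 0, 0], "grip": -1},
    {"dp": [0, 0, 0.5], "rotation": [0, 0, 0], "grip": -1},
    {"dp": [0, 0, 0.5], "rotation": [0, 0, 0], "grip": -1},
    {"dp": [0, 0, 0], "rotation": [0, 0, 0], "grip": -1},
    {"dp": [0, 0, 0], "rotation": [0, 0, 0], "grip": -1},
    {"dp": [0, 0, 0], "rotation": [0, 0, 0], "grip": -1},
    {"dp": [0, 0, 0], "rotation": [0, 0, 0], "grip": -1},
  ],
)

```text
time_s: 3.35
eef_pos: [0.5565, 0.0272, 0.1077]
tcp_rot: [[0.882, 0.471, 0.002], [0.471, -0.882, 0.001], [0.002, 0.0, -1.0]]
ft_force: [0.1, -0.4, 0.3]
finger_gap: 1.0
grip_force: 0.0
```

```bash
python3 plan.py 561 16.5 44 27.8;  python3 - <<'E'
from h import *
im,C,o=snap("wrist"); cv2.imwrite("pics/w2.png",im)
for b in blobs(im,(5,125,90),(16,255,255),2000,1):print(b.mean(0).astype(int),cv2.contourArea(b),rect(b,.052,C))
E
```

```text
t 3.35 pos [556.5  27.2 107.7] yaw 28.1 tilt_tool(units) [ 0.004 -0.023 -0.   ] F [ 0.1 -0.4  0.3] gap 1.00 gf 0.0 J6 95
rot_z units 0.05 ; dp units x -0.02 y 0.23 z 1.27
[306 209] 233571.0 (array([564.6,  43.6]), 337.2, 217.8, -62.0)
```

Call:
carry_out(
  series=[
    {"dp": [0.0, 0.23, 0.0], "rotation": [0, 0, 0.04], "grip": -1},
    {"dp": [0, 0, 0], "rotation": [0, 0, 0], "grip": -1},
    {"dp": [0, 0, 0.4], "rotation": [0, 0, 0], "grip": -1},
    {"dp": [0, 0, 0.4], "rotation": [0, 0, 0], "grip": -1},
    {"dp": [0, 0, 0.3], "rotation": [0, 0, 0], "grip": -1},
    {"dp": [0, 0, 0.17], "rotation": [0, 0, 0], "grip": -1},
    {"dp": [0, 0, 0], "rotation": [0, 0, 0], "grip": -1},
    {"dp": [0, 0, 0], "rotation": [0, 0, 0], "grip": -1},
  ],
)

```text
time_s: 4.2
eef_pos: [0.5616, 0.0167, 0.0433]
tcp_rot: [[0.884, 0.467, 0.0], [0.467, -0.884, 0.0], [0.0, 0.0, -1.0]]
ft_force: [-0.5, -0.1, 0.5]
finger_gap: 0.997
grip_force: 0.0
```

Call:
carry_out(
  series=[
    {"dp": [0, 0, 0], "rotation": [0, 0, 0], "grip": 1},
    {"dp": [0, 0, 0], "rotation": [0, 0, 0], "grip": 1},
    {"dp": [0, 0, 0], "rotation": [0, 0, 0], "grip": 1},
    {"dp": [0, 0, 0], "rotation": [0, 0, 0], "grip": 1},
    {"dp": [0, 0, 0], "rotation": [0, 0, 0], "grip": 1},
    {"dp": [0, 0, 0], "rotation": [0, 0, 0], "grip": 1},
    {"dp": [0, 0, 0], "rotation": [0, 0, 0], "grip": 1},
    {"dp": [0, 0, 0], "rotation": [0, 0, 0], "grip": 1},
  ],
  grip_force=40,
)

```text
time_s: 5.0
eef_pos: [0.5618, 0.0169, 0.0439]
tcp_rot: [[0.884, 0.468, 0.002], [0.468, -0.884, 0.0], [0.002, 0.0, -1.0]]
ft_force: [-0.0, -0.1, 6.4]
finger_gap: 0.695
grip_force: 43.9
```

```bash
python3 plan.py 613 345.5 150 6.8
```

```text
t 5.00 pos [561.8  16.9  43.9] yaw 27.9 tilt_tool(units) [ 0.004 -0.016  0.   ] F [-0.  -0.1  6.4] gap 0.70 gf 43.9 J6 96
rot_z units 3.68 ; dp units x 1.80 y -6.40 z -2.12
```

Call:
carry_out(
  series=[
    {"dp": [0, 0, -0.3], "rotation": [0, 0, 0], "grip": 1},
    {"dp": [0, 0, -0.5], "rotation": [0, 0, 0], "grip": 1},
    {"dp": [0, 0, -0.6], "rotation": [0, 0, 0], "grip": 1},
    {"dp": [0, 0, -0.6], "rotation": [0, 0, 0], "grip": 1},
    {"dp": [0, 0, 0], "rotation": [0, 0, 0.9], "grip": 1},
    {"dp": [0, 0, 0], "rotation": [0, 0, 0.9], "grip": 1},
    {"dp": [0, 0, 0], "rotation": [0, 0, 0.9], "grip": 1},
    {"dp": [0, 0, 0], "rotation": [0, 0, 0.98], "grip": 1},
  ],
)

```text
time_s: 5.8
eef_pos: [0.5608, 0.0168, 0.1429]
tcp_rot: [[0.993, 0.114, -0.0], [0.114, -0.993, 0.0], [0.0, -0.0, -1.0]]
ft_force: [-0.0, -0.6, -1.7]
finger_gap: 0.697
grip_force: 43.8
```

Call:
carry_out(
  series=[
    {"dp": [0.1, -0.4, 0], "rotation": [0, 0, 0], "grip": 1},
    {"dp": [0.2, -0.8, 0], "rotation": [0, 0, 0], "grip": 1},
    {"dp": [0.3, -0.9, 0], "rotation": [0, 0, 0], "grip": 1},
    {"dp": [0.3, -0.9, 0], "rotation": [0, 0, 0], "grip": 1},
    {"dp": [0.3, -0.9, 0], "rotation": [0, 0, 0], "grip": 1},
    {"dp": [0.3, -0.9, 0], "rotation": [0, 0, 0], "grip": 1},
    {"dp": [0.2, -0.9, 0], "rotation": [0, 0, 0], "grip": 1},
    {"dp": [0.1, -0.7, 0], "rotation": [0, 0, 0], "grip": 1},
  ],
)

```text
time_s: 6.6
eef_pos: [0.6127, 0.3478, 0.1424]
tcp_rot: [[0.993, 0.119, -0.0], [0.119, -0.993, 0.0], [-0.0, -0.0, -1.0]]
ft_force: [-0.1, -0.6, -1.6]
finger_gap: 0.701
grip_force: 43.8
```

Call:
carry_out(
  series=[
    {"dp": [0, 0, 0], "rotation": [0, 0, 0], "grip": 1},
    {"dp": [0, 0, 0], "rotation": [0, 0, 0], "grip": 1},
    {"dp": [0, 0, 0.3], "rotation": [0, 0, 0], "grip": 1},
    {"dp": [0, 0, 0.5], "rotation": [0, 0, 0], "grip": 1},
    {"dp": [0, 0, 0.5], "rotation": [0, 0, 0], "grip": 1},
    {"dp": [0, 0, 0.3], "rotation": [0, 0, 0], "grip": 1},
    {"dp": [0, 0, 0], "rotation": [0, 0, 0], "grip": 1},
    {"dp": [0, 0, 0], "rotation": [0, 0, 0], "grip": 1},
  ],
)

```text
time_s: 7.4
eef_pos: [0.6131, 0.3446, 0.063]
tcp_rot: [[0.993, 0.118, 0.0], [0.118, -0.993, -0.0], [0.0, 0.0, -1.0]]
ft_force: [0.6, -0.7, -0.8]
finger_gap: 0.695
grip_force: 43.8
```

```bash
python3 plan.py 613 345.5 41 6.8
```

```text
t 7.40 pos [613.1 344.6  63. ] yaw 6.8 tilt_tool(units) [ 0.004 -0.001  0.   ] F [ 0.6 -0.7 -0.8] gap 0.69 gf 43.8 J6 52
rot_z units -0.01 ; dp units x -0.00 y -0.02 z 0.44
```

Call:
carry_out(
  series=[
    {"dp": [0, 0, 0.3], "rotation": [0, 0, 0], "grip": 1},
    {"dp": [0, 0, 0.14], "rotation": [0, 0, 0], "grip": 1},
    {"dp": [0, 0, 0], "rotation": [0, 0, 0], "grip": 1},
    {"dp": [0, 0, 0], "rotation": [0, 0, 0], "grip": 1},
    {"dp": [0, 0, 0], "rotation": [0, 0, 0], "grip": -1},
    {"dp": [0, 0, 0], "rotation": [0, 0, 0], "grip": -1},
    {"dp": [0, 0, 0], "rotation": [0, 0, 0], "grip": -1},
    {"dp": [0, 0, 0], "rotation": [0, 0, 0], "grip": -1},
  ],
)

```text
time_s: 8.2
eef_pos: [0.6129, 0.3452, 0.041]
tcp_rot: [[0.993, 0.118, 0.0], [0.118, -0.993, 0.0], [0.0, -0.0, -1.0]]
ft_force: [-0.4, -0.1, 0.6]
finger_gap: 1.003
grip_force: 0.0
```

Call:
carry_out(
  series=[
    {"dp": [0, 0, -0.3], "rotation": [0, 0, 0], "grip": -1},
    {"dp": [0, 0, -0.5], "rotation": [0, 0, 0], "grip": -1},
    {"dp": [0, 0, -0.6], "rotation": [0, 0, 0], "grip": -1},
    {"dp": [0, 0, -0.6], "rotation": [0, 0, 0], "grip": -1},
    {"dp": [0, 0.7, -0.6], "rotation": [0, 0, 0], "grip": -1},
    {"dp": [0, 0.9, 0], "rotation": [0, 0, 0], "grip": -1},
    {"dp": [0, 0.9, 0], "rotation": [0, 0, 0], "grip": -1},
    {"dp": [0, 0.5, 0], "rotation": [0, 0, 0], "grip": -1},
  ],
)

```text
time_s: 9.0
eef_pos: [0.6306, 0.1935, 0.1728]
tcp_rot: [[0.993, 0.117, 0.001], [0.117, -0.993, 0.001], [0.002, -0.001, -1.0]]
ft_force: [0.9, -0.4, 0.5]
finger_gap: 1.003
grip_force: 0.0
```

```bash
cat > look.py <<'E'
from h import *
im,C,o=snap("top"); cv2.imwrite("pics/top_%04d.png"%(o["time_s"]*10),im)
for b in blobs(im,(15,60,150),(30,170,255),150,5):
    x,y=b.mean(0)
    if 120<x<640 and 170<y<400: print("rim",(int(x),int(y)),*[rect(b,z,C) for z in (.03,.026,.048)])
for b in blobs(im,(80,0,180),(140,35,255),300,3):
    x,y=b.mean(0)
    if 270<x<360 and 200<y<280: print("stand",(int(x),int(y)),rect(b,.008,C))
E
python3 look.py; python3 plan.py 421 -150 150 7.1
```

```text
rim (513, 399) (array([ 237.8, -392. ]), 99.7, 25.7, -29.0) (array([ 237.2, -393.3]), 100.0, 25.8, -29.0) (array([ 240.1, -386.2]), 98.3, 25.4, -29.0)
rim (210, 354) (array([315.9, 228.1]), 41.2, 22.3, -88.6) (array([315.7, 228.8]), 41.4, 22.3, -88.6) (array([317.2, 225. ]), 40.6, 22.0, -88.6)
rim (273, 337) (array([354.8,  98.3]), 42.9, 22.8, -46.0) (array([354.6,  98.6]), 43.0, 22.9, -46.0) (array([355.4,  97.1]), 42.3, 22.5, -46.0)
rim (395, 306) (array([ 421.1, -149.8]), 84.8, 68.8, 7.3) (array([ 421.2, -150.4]), 85.1, 69.0, 7.3) (array([ 420.8, -147.5]), 83.6, 67.8, 7.3)
rim (227, 301) (array([423.9, 196.9]), 66.0, 46.8, 16.9) (array([424. , 197.5]), 66.2, 46.9, 16.9) (array([423.6, 194.2]), 65.0, 46.1, 16.9)
rim (471, 306) (array([ 425.5, -306.7]), 86.4, 74.4, -10.8) (array([ 425.6, -307.7]), 86.7, 74.6, -10.8) (array([ 425.2, -302.2]), 85.2, 73.3, -10.8)
rim (473, 238) (array([ 566.6, -312.3]), 67.5, 50.0, -10.8) (array([ 567.1, -313.4]), 67.7, 50.2, -10.8) (array([ 564.2, -307.7]), 66.5, 49.3, -10.8)
rim (398, 235) (array([ 568.2, -154.8]), 66.8, 47.8, -19.9) (array([ 568.7, -155.3]), 67.0, 48.0, -19.9) (array([ 565.8, -152.4]), 65.9, 47.2, -19.9)
rim (160, 219) (array([609.2, 340.2]), 149.8, 118.9, -83.0) (array([609.9, 341.3]), 150.3, 119.3, -83.0) (array([606.3, 335.6]), 147.7, 117.2, -83.0)
stand (316, 240) (array([558.3,  14.7]), 107.4, 86.0, 11.5)
t 9.05 pos [630.6 191.  172.7] yaw 6.6 tilt_tool(units) [ 0.001 -0.007  0.   ] F [-0.9 -1.2 -1.1] gap 1.00 gf 0.0 J6 63
rot_z units -0.09 ; dp units x -5.00 y 6.25 z 0.45
```

Call:
carry_out(
  series=[
    {"dp": [-0.4, 0.5, 0], "rotation": [0, 0, 0], "grip": -1},
    {"dp": [-0.6, 0.75, 0], "rotation": [0, 0, 0], "grip": -1},
    {"dp": [-0.7, 0.9, 0], "rotation": [0, 0, 0], "grip": -1},
    {"dp": [-0.7, 0.9, 0], "rotation": [0, 0, 0], "grip": -1},
    {"dp": [-0.7, 0.9, 0], "rotation": [0, 0, 0], "grip": -1},
    {"dp": [-0.7, 0.9, 0], "rotation": [0, 0, 0], "grip": -1},
    {"dp": [-0.7, 0.8, 0.2], "rotation": [0, 0, 0], "grip": -1},
    {"dp": [-0.5, 0.6, 0.2], "rotation": [0, 0, 0], "grip": -1},
  ],
)

```text
time_s: 9.85
eef_pos: [0.4346, -0.1178, 0.1529]
tcp_rot: [[0.993, 0.118, 0.003], [0.118, -0.993, 0.0], [0.003, -0.0, -1.0]]
ft_force: [1.4, -0.1, -0.6]
finger_gap: 0.997
grip_force: 0.0
```

Call:
carry_out(
  series=[
    {"dp": [0, 0, 0.4], "rotation": [0, 0, 0], "grip": -1},
    {"dp": [0, 0, 0.4], "rotation": [0, 0, 0], "grip": -1},
    {"dp": [0, 0, 0.2], "rotation": [0, 0, 0], "grip": -1},
    {"dp": [0, 0, 0.2], "rotation": [0, 0, 0], "grip": -1},
    {"dp": [0, 0, 0], "rotation": [0, 0, 0], "grip": -1},
    {"dp": [0, 0, 0], "rotation": [0, 0, 0], "grip": -1},
    {"dp": [0, 0, 0], "rotation": [0, 0, 0], "grip": -1},
    {"dp": [0, 0, 0], "rotation": [0, 0, 0], "grip": -1},
  ],
)

```text
time_s: 10.65
eef_pos: [0.4363, -0.1161, 0.0921]
tcp_rot: [[0.993, 0.118, 0.001], [0.118, -0.993, 0.0], [0.001, 0.0, -1.0]]
ft_force: [-0.6, 0.4, 0.5]
finger_gap: 1.005
grip_force: 0.0
```

```bash
python3 plan.py 421 -150 26 7.3; python3 - <<'E'
from h import *
im,C,o=snap("wrist"); cv2.imwrite("pics/w3.png",im)
for b in blobs(im,(15,60,100),(30,170,255),2000,1):print(b.mean(0).astype(int),cv2.contourArea(b),rect(b,.03,C))
for b in blobs(im,(5,120,100),(15,255,255),2000,1):print(b.mean(0).astype(int),cv2.contourArea(b),rect(b,.03,C))
E
```

```text
t 10.65 pos [ 436.3 -116.1   92.1] yaw 6.8 tilt_tool(units) [ 0.    -0.011 -0.   ] F [-0.6  0.4  0.5] gap 1.01 gf 0.0 J6 87
rot_z units -0.09 ; dp units x -0.39 y 0.63 z 1.32
[619 317] 5677.5 (array([ 427. , -261.4]), 96.4, 39.8, 21.4)
[389 298] 22938.5 (array([ 425.5, -149.3]), 90.8, 68.3, 6.9)
[440  32] 5279.0 (array([ 553.7, -148.9]), 45.3, 39.6, 70.2)
[391 307] 11773.5 (array([ 421.7, -149.9]), 64.6, 48.5, 7.0)
[582 263] 7366.0 (array([ 456.8, -248.1]), 66.2, 59.0, 40.4)
[136 269] 61999.5 (array([423.5, -52. ]), 202.8, 196.8, 83.8)
```

View pics/w3.png

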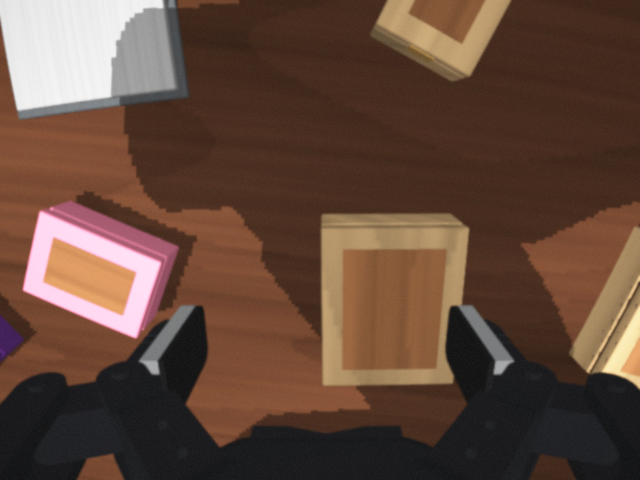

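Call:
carry_out(
  series=[
    {"dp": [-0.2, 0.32, 0.0], "rotation": [0, 0, -0.05], "grip": -1},
    {"dp": [-0.19, 0.33, 0], "rotation": [0, 0, 0], "grip": -1},
    {"dp": [0, 0, 0], "rotation": [0, 0, 0], "grip": -1},
    {"dp": [0, 0, 0.4], "rotation": [0, 0, 0], "grip": -1},
    {"dp": [0, 0, 0.5], "rotation": [0, 0, 0], "grip": -1},
    {"dp": [0, 0, 0.38], "rotation": [0, 0, 0], "grip": -1},
    {"dp": [0, 0, 0], "rotation": [0, 0, 0], "grip": -1},
    {"dp": [0, 0, 0], "rotation": [0, 0, 0], "grip": -1},
  ],
)

```text
time_s: 11.5
eef_pos: [0.4206, -0.1508, 0.0278]
tcp_rot: [[0.992, 0.123, -0.001], [0.123, -0.992, -0.0], [-0.001, 0.0, -1.0]]
ft_force: [-0.3, -0.3, 0.5]
finger_gap: 0.998
grip_force: 0.0
```

Call:
carry_out(
  series=[
    {"dp": [0, 0, 0], "rotation": [0, 0, 0], "grip": 1},
    {"dp": [0, 0, 0], "rotation": [0, 0, 0], "grip": 1},
    {"dp": [0, 0, 0], "rotation": [0, 0, 0], "grip": 1},
    {"dp": [0, 0, 0], "rotation": [0, 0, 0], "grip": 1},
    {"dp": [0, 0, 0], "rotation": [0, 0, 0], "grip": 1},
    {"dp": [0, 0, 0], "rotation": [0, 0, 0], "grip": 1},
    {"dp": [0, 0, 0], "rotation": [0, 0, 0], "grip": 1},
    {"dp": [0, 0, -0.3], "rotation": [0, 0, 0], "grip": 1},
  ],
)

```text
time_s: 12.3
eef_pos: [0.4197, -0.1508, 0.0424]
tcp_rot: [[0.992, 0.123, -0.001], [0.123, -0.992, 0.0], [-0.001, -0.0, -1.0]]
ft_force: [0.3, 1.0, -2.5]
finger_gap: 0.788
grip_force: 46.1
```

Call:
carry_out(
  series=[
    {"dp": [0, 0, -0.5], "rotation": [0, 0, 0], "grip": 1},
    {"dp": [0, 0, -0.5], "rotation": [0, 0, 0], "grip": 1},
    {"dp": [0, 0, -0.5], "rotation": [0, 0, 0], "grip": 1},
    {"dp": [0, 0, -0.2], "rotation": [0, 0, 0], "grip": 1},
    {"dp": [0, 0, 0], "rotation": [0, 0, 0], "grip": 1},
    {"dp": [0, 0, 0], "rotation": [0, 0, 0], "grip": 1},
    {"dp": [0, 0, 0], "rotation": [0, 0, 0], "grip": 1},
    {"dp": [0, 0, 0], "rotation": [0, 0, 0], "grip": 1},
  ],
)

```text
time_s: 13.1
eef_pos: [0.4197, -0.1509, 0.1265]
tcp_rot: [[0.992, 0.123, -0.002], [0.123, -0.992, -0.0], [-0.002, -0.0, -1.0]]
ft_force: [0.1, -0.1, -0.8]
finger_gap: 0.787
grip_force: 46.3
```

```bash
python3 plan.py 557.5 16 100 11.6; python3 look.py | grep stand; python3 - <<'E'
from h import *
im,C,o=snap("wrist"); cv2.imwrite("pics/w4.png",im)
for b in blobs(im,(80,0,70),(140,45,255),3000,5): print(b.mean(0).astype(int),b.min(0),b.max(0),rect(b,.008,C))
E
```

```text
t 13.10 pos [ 419.7 -150.9  126.5] yaw 7.1 tilt_tool(units) [-0.002  0.022  0.   ] F [ 0.1 -0.1 -0.8] gap 0.79 gf 46.3 J6 91
rot_z units -0.79 ; dp units x 3.37 y -2.72 z 0.53
stand (315, 241) (array([556.6,  17. ]), 109.4, 84.9, 11.7)
```

Call:
carry_out(
  series=[
    {"dp": [0, 0, 0], "rotation": [0, 0, -0.4], "grip": 1},
    {"dp": [0, 0, 0], "rotation": [0, 0, -0.4], "grip": 1},
    {"dp": [0.4, -0.32, 0], "rotation": [0, 0, 0], "grip": 1},
    {"dp": [0.6, -0.48, 0], "rotation": [0, 0, 0], "grip": 1},
    {"dp": [0.6, -0.48, 0], "rotation": [0, 0, 0], "grip": 1},
    {"dp": [0.6, -0.48, 0], "rotation": [0, 0, 0], "grip": 1},
    {"dp": [0.6, -0.48, 0.2], "rotation": [0, 0, 0], "grip": 1},
    {"dp": [0.5, -0.46, 0.2], "rotation": [0, 0, 0], "grip": 1},
  ],
)

```text
time_s: 14.0
eef_pos: [0.556, 0.0162, 0.1069]
tcp_rot: [[0.979, 0.202, 0.0], [0.202, -0.979, -0.0], [0.0, 0.0, -1.0]]
ft_force: [-0.8, 0.0, -1.6]
finger_gap: 0.783
grip_force: 46.2
```

Call:
carry_out(
  series=[
    {"dp": [0, 0, 0.4], "rotation": [0, 0, 0], "grip": 1},
    {"dp": [0, 0, 0.3], "rotation": [0, 0, 0], "grip": 1},
    {"dp": [0, 0, 0.1], "rotation": [0, 0, 0], "grip": 1},
    {"dp": [0, 0, 0], "rotation": [0, 0, 0], "grip": 1},
    {"dp": [0, 0, 0], "rotation": [0, 0, 0], "grip": 1},
    {"dp": [0, 0, 0], "rotation": [0, 0, 0], "grip": 1},
    {"dp": [0, 0, 0], "rotation": [0, 0, 0], "grip": 1},
    {"dp": [0, 0, 0], "rotation": [0, 0, 0], "grip": 1},
  ],
)

```text
time_s: 14.8
eef_pos: [0.555, 0.0146, 0.0682]
tcp_rot: [[0.979, 0.202, 0.001], [0.202, -0.979, 0.0], [0.001, -0.0, -1.0]]
ft_force: [0.5, 1.5, -1.7]
finger_gap: 0.786
grip_force: 46.2
```

```bash
python3 plan.py 555.5 16.7 36.5 11.7; python3 look.py
```

```text
t 14.80 pos [555.   14.6  68.2] yaw 11.6 tilt_tool(units) [-0.002 -0.011 -0.   ] F [ 0.5  1.5 -1.7] gap 0.79 gf 46.2 J6 80
rot_z units -0.01 ; dp units x 0.02 y -0.04 z 0.63
rim (513, 399) (array([ 237.7, -392.2]), 99.7, 25.4, -28.9) (array([ 237.2, -393.4]), 100.0, 25.5, -28.9) (array([ 240. , -386.4]), 98.3, 25.1, -28.9)
rim (273, 337) (array([354.4,  99. ]), 41.6, 21.7, -43.9) (array([354.2,  99.3]), 41.7, 21.8, -43.9) (array([355.1,  97.8]), 41.0, 21.4, -43.9)
rim (472, 305) (array([ 425.8, -306.9]), 85.6, 74.3, -10.8) (array([ 425.9, -307.9]), 85.9, 74.5, -10.8) (array([ 425.5, -302.3]), 84.4, 73.2, -10.8)
rim (318, 254) (array([526.8,   8.8]), 70.4, 25.6, -85.4) (array([527.2,   8.8]), 70.6, 25.7, -85.4) (array([525. ,   8.8]), 69.4, 25.2, -85.4)
rim (473, 238) (array([ 566.3, -313.1]), 67.2, 47.9, -11.6) (array([ 566.8, -314.1]), 67.5, 48.0, -11.6) (array([ 564. , -308.4]), 66.3, 47.2, -11.6)
rim (398, 236) (array([ 568.3, -154.6]), 66.7, 47.7, -19.6) (array([ 568.8, -155.2]), 66.9, 47.8, -19.6) (array([ 565.9, -152.2]), 65.7, 47.0, -19.6)
rim (162, 205) (array([614.8, 340.7]), 150.5, 128.5, -83.6) (array([615.5, 341.8]), 151.0, 128.9, -83.6) (array([611.8, 336. ]), 148.4, 126.7, -83.6)
```

Call:
carry_out(
  series=[
    {"dp": [0.02, -0.04, 0.2], "rotation": [0, 0, 0], "grip": 1},
    {"dp": [0, 0, 0.25], "rotation": [0, 0, 0], "grip": 1},
    {"dp": [0, 0, 0.18], "rotation": [0, 0, 0], "grip": 1},
    {"dp": [0, 0, 0], "rotation": [0, 0, 0], "grip": 1},
    {"dp": [0, 0, 0], "rotation": [0, 0, 0], "grip": 1},
    {"dp": [0, 0, 0], "rotation": [0, 0, 0], "grip": -1},
    {"dp": [0, 0, 0], "rotation": [0, 0, 0], "grip": -1},
    {"dp": [0, 0, 0], "rotation": [0, 0, 0], "grip": -1},
  ],
)

```text
time_s: 15.65
eef_pos: [0.5552, 0.0167, 0.0356]
tcp_rot: [[0.979, 0.202, -0.001], [0.202, -0.979, -0.0], [-0.001, 0.0, -1.0]]
ft_force: [0.3, 0.4, 0.1]
finger_gap: 1.002
grip_force: 0.0
```

Call:
carry_out(
  series=[
    {"dp": [0, 0, 0], "rotation": [0, 0, 0], "grip": -1},
    {"dp": [0, 0, -0.3], "rotation": [0, 0, 0], "grip": -1},
    {"dp": [0, 0, -0.5], "rotation": [0, 0, 0], "grip": -1},
    {"dp": [0, 0, -0.6], "rotation": [0, 0, 0], "grip": -1},
    {"dp": [0, 0, -0.6], "rotation": [0, 0, 0], "grip": -1},
    {"dp": [0, 0, 0], "rotation": [0, 0, 0.8], "grip": -1},
    {"dp": [0, 0, 0], "rotation": [0, 0, 0.9], "grip": -1},
    {"dp": [0, 0, 0], "rotation": [0, 0, 0.9], "grip": -1},
  ],
)

```text
time_s: 16.45
eef_pos: [0.5553, 0.0168, 0.1364]
tcp_rot: [[0.998, -0.061, 0.001], [-0.061, -0.998, 0.0], [0.001, -0.0, -1.0]]
ft_force: [0.6, 0.5, 0.5]
finger_gap: 1.003
grip_force: 0.0
```

Call:
carry_out(
  series=[
    {"dp": [0, 0, 0], "rotation": [0, 0, 0.7], "grip": -1},
    {"dp": [0, 0, 0], "rotation": [0, 0, 0.65], "grip": -1},
    {"dp": [0, 0, 0], "rotation": [0, 0, 0], "grip": -1},
    {"dp": [0, 0, 0], "rotation": [0, 0, 0], "grip": -1},
    {"dp": [0, 0, 0], "rotation": [0, 0, 0], "grip": -1},
    {"dp": [0, 0, 0], "rotation": [0, 0, 0], "grip": -1},
    {"dp": [0, 0, 0], "rotation": [0, 0, 0], "grip": -1},
    {"dp": [0, 0, 0], "rotation": [0, 0, 0], "grip": -1},
  ],
)

```text
time_s: 17.25
eef_pos: [0.5553, 0.0168, 0.1361]
tcp_rot: [[0.982, -0.19, 0.0], [-0.19, -0.982, 0.0], [0.0, -0.0, -1.0]]
ft_force: [0.2, -0.3, 0.5]
finger_gap: 0.996
grip_force: 0.0
```

```bash
python3 plan.py 425.5 -310 100 -11;  python3 - <<'E'
from h import *
im,C,o=snap("wrist"); cv2.imwrite("pics/w5.png",im)
for b in blobs(im,(15,60,90),(30,170,255),2000,1):print(b.mean(0).astype(int),cv2.contourArea(b),rect(b,.038,C))
for b in blobs(im,(5,120,80),(15,255,255),2000,1):print(b.mean(0).astype(int),cv2.contourArea(b),rect(b,.038,C))
E
```

```text
t 17.25 pos [555.3  16.8 136.1] yaw -11.0 tilt_tool(units) [-0. -0. -0.] F [ 0.2 -0.3  0.5] gap 1.00 gf 0.0 J6 57
rot_z units 0.00 ; dp units x -1.30 y 6.91 z 0.72
[325 245] 18055.0 (array([556.8,  17.3]), 86.9, 68.5, 11.8)
[600 169] 3758.0 (array([ 575.6, -140.9]), 62.0, 57.2, -19.3)
[325 249] 9462.0 (array([555.3,  16.9]), 64.4, 48.4, 11.7)
[613 166] 2712.0 (array([ 573.3, -147.7]), 40.7, 24.0, -20.1)
[550 180] 6152.0 (array([ 569.5, -131.5]), 152.8, 67.6, 47.2)
[293 182] 112414.0 (array([562.3,  60.7]), 304.7, 288.7, 66.7)
```

View pics/w5.png

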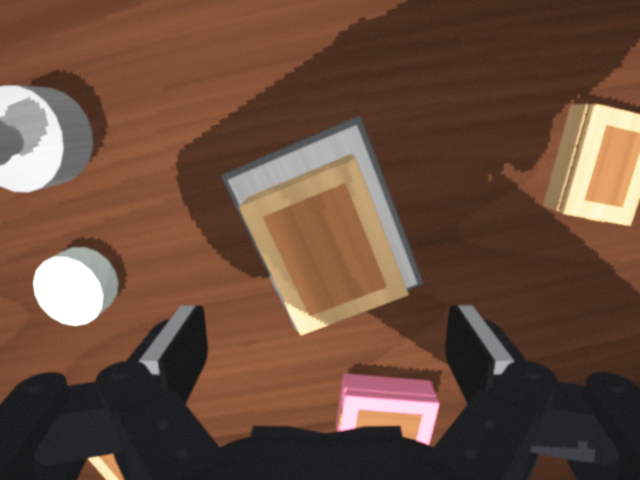

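```bash
python3 - <<'E'
from h import *
o=robot.get_obs(); C=cam("wrist",o)
P=toplane([(222,177),(359,117),(422,284)],.002,C)*1000
print(P.round(1),"mid",(P[0]+P[2])/2,"sides",np.linalg.norm(P[1]-P[0]),np.linalg.norm(P[2]-P[1]))
im=cv2.imread("pics/w5.png")
m=blobs(im[100:350,200:450],(80,0,130),(150,30,255),500,1)
for b in m: b=b+[200,100]; print(b.min(0),b.max(0),[rect(b,.008,C)])
E
```

```text
[[603.8  72.7]
 [622.7 -16. ]
 [509.8 -39.2]] mid [556.78023243  16.79055342] sides 90.77574049584811 115.22955263497444
```

Call:
carry_out(
  series=[
    {"dp": [-0.1, 0.4, 0], "rotation": [0, 0, 0], "grip": -1},
    {"dp": [-0.1, 0.6, 0], "rotation": [0, 0, 0], "grip": -1},
    {"dp": [-0.15, 0.75, 0], "rotation": [0, 0, 0], "grip": -1},
    {"dp": [-0.15, 0.75, 0], "rotation": [0, 0, 0], "grip": -1},
    {"dp": [-0.15, 0.75, 0], "rotation": [0, 0, 0], "grip": -1},
    {"dp": [-0.15, 0.75, 0], "rotation": [0, 0, 0], "grip": -1},
    {"dp": [-0.15, 0.75, 0], "rotation": [0, 0, 0], "grip": -1},
    {"dp": [-0.15, 0.75, 0], "rotation": [0, 0, 0], "grip": -1},
  ],
)

```text
time_s: 18.1
eef_pos: [0.4475, -0.2444, 0.1363]
tcp_rot: [[0.982, -0.191, 0.0], [-0.191, -0.982, -0.0], [0.0, -0.0, -1.0]]
ft_force: [1.0, 0.3, -0.6]
finger_gap: 0.998
grip_force: 0.0
```

Call:
carry_out(
  series=[
    {"dp": [-0.1, 0.75, 0], "rotation": [0, 0, 0], "grip": -1},
    {"dp": [-0.1, 0.66, 0], "rotation": [0, 0, 0], "grip": -1},
    {"dp": [0, 0, 0.3], "rotation": [0, 0, 0], "grip": -1},
    {"dp": [0, 0, 0.4], "rotation": [0, 0, 0], "grip": -1},
    {"dp": [0, 0, 0], "rotation": [0, 0, 0], "grip": -1},
    {"dp": [0, 0, 0], "rotation": [0, 0, 0], "grip": -1},
    {"dp": [0, 0, 0], "rotation": [0, 0, 0], "grip": -1},
    {"dp": [0, 0, 0], "rotation": [0, 0, 0], "grip": -1},
  ],
)

```text
time_s: 18.9
eef_pos: [0.4262, -0.31, 0.102]
tcp_rot: [[0.982, -0.19, 0.001], [-0.19, -0.982, -0.001], [0.002, 0.0, -1.0]]
ft_force: [0.9, 0.2, -0.4]
finger_gap: 1.003
grip_force: 0.0
```

```bash
cat > wl.py <<'E'
import sys; from h import *
# wl.py z lo_v : inlays seen by the wrist camera at height z (m)
z=float(sys.argv[1]); im,C,o=snap("wrist"); cv2.imwrite("pics/w_%04d.png"%(o["time_s"]*10),im)
for v in (80,110,150):
  for b in blobs(im,(5,120,v),(16,255,255),1500,1):
    r=rect(b,z,C)
    if 30<r[1]<72 and 18<r[2]<55: print(v,b.mean(0).astype(int),r)
E
python3 wl.py .03; python3 plan.py 425.5 -310 28 -11
```

```text
150 [325 265] (array([ 426.6, -309.9]), 63.0, 47.0, -10.9)
t 18.95 pos [ 426.2 -309.9  101.9] yaw -11.0 tilt_tool(units) [ 0.002 -0.014 -0.   ] F [-1.   0.4 -0.6] gap 1.00 gf 0.0 J6 94
rot_z units 0.01 ; dp units x -0.01 y 0.00 z 1.48
```

Call:
carry_out(
  series=[
    {"dp": [0, 0, 0.4], "rotation": [0, 0, 0], "grip": -1},
    {"dp": [0, 0, 0.5], "rotation": [0, 0, 0], "grip": -1},
    {"dp": [0, 0, 0.4], "rotation": [0, 0, 0], "grip": -1},
    {"dp": [0, 0, 0.18], "rotation": [0, 0, 0], "grip": -1},
    {"dp": [0, 0, 0], "rotation": [0, 0, 0], "grip": -1},
    {"dp": [0, 0, 0], "rotation": [0, 0, 0], "grip": 1},
    {"dp": [0, 0, 0], "rotation": [0, 0, 0], "grip": 1},
    {"dp": [0, 0, 0], "rotation": [0, 0, 0], "grip": 1},
  ],
)

```text
time_s: 19.75
eef_pos: [0.4264, -0.3102, 0.0283]
tcp_rot: [[0.982, -0.19, 0.002], [-0.19, -0.982, -0.001], [0.002, 0.0, -1.0]]
ft_force: [-1.3, 1.5, 6.5]
finger_gap: 0.788
grip_force: 45.9
```

Call:
carry_out(
  series=[
    {"dp": [0, 0, 0], "rotation": [0, 0, 0], "grip": 1},
    {"dp": [0, 0, 0], "rotation": [0, 0, 0], "grip": 1},
    {"dp": [0, 0, 0], "rotation": [0, 0, 0], "grip": 1},
    {"dp": [0, 0, -0.3], "rotation": [0, 0, 0], "grip": 1},
    {"dp": [0, 0, -0.5], "rotation": [0, 0, 0], "grip": 1},
    {"dp": [0, 0, -0.6], "rotation": [0, 0, 0], "grip": 1},
    {"dp": [0, 0, -0.5], "rotation": [0, 0, 0], "grip": 1},
    {"dp": [0, 0, -0.2], "rotation": [0, 0, 0], "grip": 1},
  ],
)

```text
time_s: 20.55
eef_pos: [0.4268, -0.3104, 0.1349]
tcp_rot: [[0.982, -0.19, 0.004], [-0.19, -0.982, -0.001], [0.004, 0.001, -1.0]]
ft_force: [1.0, -0.1, -1.6]
finger_gap: 0.791
grip_force: 45.5
```

Call:
carry_out(
  series=[
    {"dp": [0, 0, 0], "rotation": [0, 0, -0.8], "grip": 1},
    {"dp": [0, 0, 0], "rotation": [0, 0, -0.8], "grip": 1},
    {"dp": [0, 0, 0], "rotation": [0, 0, -0.8], "grip": 1},
    {"dp": [0, 0, 0], "rotation": [0, 0, -0.8], "grip": 1},
    {"dp": [0, 0, 0], "rotation": [0, 0, -0.76], "grip": 1},
    {"dp": [0, 0, 0], "rotation": [0, 0, 0], "grip": 1},
    {"dp": [0, 0, 0], "rotation": [0, 0, 0], "grip": 1},
    {"dp": [0, 0, 0], "rotation": [0, 0, 0], "grip": 1},
  ],
)

```text
time_s: 21.35
eef_pos: [0.4255, -0.3099, 0.1318]
tcp_rot: [[0.98, 0.201, -0.0], [0.201, -0.98, 0.0], [-0.0, -0.0, -1.0]]
ft_force: [-0.5, 0.3, -1.3]
finger_gap: 0.784
grip_force: 45.4
```

```bash
python3 plan.py 556.5 16.9 110 11.7
```

```text
t 21.35 pos [ 425.5 -309.9  131.8] yaw 11.6 tilt_tool(units) [-0.002  0.003 -0.   ] F [-0.5  0.3 -1.3] gap 0.78 gf 45.4 J6 116
rot_z units -0.02 ; dp units x 3.89 y -5.87 z 0.44
```

Call:
carry_out(
  series=[
    {"dp": [0.2, -0.3, 0], "rotation": [0, 0, 0], "grip": 1},
    {"dp": [0.4, -0.6, 0], "rotation": [0, 0, 0], "grip": 1},
    {"dp": [0.4, -0.6, 0], "rotation": [0, 0, 0], "grip": 1},
    {"dp": [0.4, -0.6, 0], "rotation": [0, 0, 0], "grip": 1},
    {"dp": [0.4, -0.6, 0], "rotation": [0, 0, 0], "grip": 1},
    {"dp": [0.4, -0.6, 0], "rotation": [0, 0, 0], "grip": 1},
    {"dp": [0.4, -0.6, 0], "rotation": [0, 0, 0], "grip": 1},
    {"dp": [0.4, -0.6, 0], "rotation": [0, 0, 0], "grip": 1},
  ],
)

```text
time_s: 22.15
eef_pos: [0.5272, -0.0578, 0.1321]
tcp_rot: [[0.979, 0.202, 0.0], [0.202, -0.979, 0.0], [0.0, -0.0, -1.0]]
ft_force: [-0.3, -0.6, -1.6]
finger_gap: 0.787
grip_force: 45.4
```

Call:
carry_out(
  series=[
    {"dp": [0.4, -0.6, 0], "rotation": [0, 0, 0], "grip": 1},
    {"dp": [0.3, -0.5, 0], "rotation": [0, 0, 0], "grip": 1},
    {"dp": [0.19, -0.27, 0.2], "rotation": [0, 0, 0], "grip": 1},
    {"dp": [0, 0, 0.4], "rotation": [0, 0, 0], "grip": 1},
    {"dp": [0, 0, 0.3], "rotation": [0, 0, 0], "grip": 1},
    {"dp": [0, 0, 0], "rotation": [0, 0, 0], "grip": 1},
    {"dp": [0, 0, 0], "rotation": [0, 0, 0], "grip": 1},
    {"dp": [0, 0, 0], "rotation": [0, 0, 0], "grip": 1},
  ],
)

```text
time_s: 22.95
eef_pos: [0.5571, 0.0167, 0.0877]
tcp_rot: [[0.979, 0.202, 0.001], [0.202, -0.979, 0.0], [0.001, 0.0, -1.0]]
ft_force: [0.6, 0.2, -1.0]
finger_gap: 0.789
grip_force: 45.4
```

```bash
python3 plan.py 556.5 16.9 66.5 11.7; python3 look.py | grep -v "513, 399"
```

```text
t 22.95 pos [557.1  16.7  87.7] yaw 11.7 tilt_tool(units) [ 0.   -0.01 -0.  ] F [ 0.6  0.2 -1. ] gap 0.79 gf 45.4 J6 80
rot_z units -0.01 ; dp units x -0.01 y -0.01 z 0.42
rim (273, 337) (array([354.3,  98.7]), 41.1, 22.8, -46.0) (array([354.2,  99. ]), 41.2, 22.9, -46.0) (array([355. ,  97.5]), 40.5, 22.5, -46.0)
rim (322, 306) (array([4.19e+02, 1.00e-01]), 39.7, 21.4, 72.8) (array([4.191e+02, 1.000e-01]), 39.8, 21.5, 72.8) (array([4.188e+02, 3.000e-01]), 39.1, 21.1, 72.8)
rim (317, 254) (array([526.8,   9.7]), 72.3, 34.1, -85.4) (array([527.2,   9.7]), 72.5, 34.2, -85.4) (array([525. ,   9.8]), 71.3, 33.6, -85.4)
rim (473, 238) (array([ 566.5, -313. ]), 67.3, 47.9, -11.8) (array([ 567. , -314.1]), 67.5, 48.1, -11.8) (array([ 564.1, -308.4]), 66.3, 47.2, -11.8)
rim (398, 235) (array([ 568.4, -154.7]), 66.4, 47.7, -19.6) (array([ 568.9, -155.2]), 66.6, 47.8, -19.6) (array([ 566. , -152.3]), 65.5, 47.0, -19.6)
rim (155, 206) (array([614.4, 340.7]), 150.4, 129.5, -83.6) (array([615. , 341.8]), 150.8, 129.9, -83.6) (array([611.3, 336.1]), 148.2, 127.6, -83.6)
```

Call:
carry_out(
  series=[
    {"dp": [-0.01, -0.01, 0.25], "rotation": [0, 0, 0], "grip": 1},
    {"dp": [0, 0, 0.17], "rotation": [0, 0, 0], "grip": 1},
    {"dp": [0, 0, 0], "rotation": [0, 0, 0], "grip": 1},
    {"dp": [0, 0, 0], "rotation": [0, 0, 0], "grip": 1},
    {"dp": [0, 0, 0], "rotation": [0, 0, 0], "grip": -1},
    {"dp": [0, 0, 0], "rotation": [0, 0, 0], "grip": -1},
    {"dp": [0, 0, 0], "rotation": [0, 0, 0], "grip": -1},
    {"dp": [0, 0, 0], "rotation": [0, 0, 0], "grip": -1},
  ],
)

```text
time_s: 23.8
eef_pos: [0.5559, 0.0172, 0.066]
tcp_rot: [[0.979, 0.203, -0.0], [0.203, -0.979, -0.0], [-0.0, 0.0, -1.0]]
ft_force: [-0.7, -0.3, -0.1]
finger_gap: 0.998
grip_force: 0.0
```

Call:
carry_out(
  series=[
    {"dp": [0, 0, -0.3], "rotation": [0, 0, 0], "grip": -1},
    {"dp": [0, 0, -0.5], "rotation": [0, 0, 0], "grip": -1},
    {"dp": [0, 0, -0.6], "rotation": [0, 0, 0], "grip": -1},
    {"dp": [0, 0, -0.6], "rotation": [0, 0, 0.7], "grip": -1},
    {"dp": [0, 0, 0], "rotation": [0, 0, 0.8], "grip": -1},
    {"dp": [0, 0, 0], "rotation": [0, 0, 0.8], "grip": -1},
    {"dp": [0, 0, 0], "rotation": [0, 0, 0.8], "grip": -1},
    {"dp": [0, 0, 0], "rotation": [0, 0, 0.8], "grip": -1},
  ],
)

```text
time_s: 24.6
eef_pos: [0.5559, 0.0172, 0.1662]
tcp_rot: [[0.982, -0.188, 0.0], [-0.188, -0.982, 0.0], [0.0, -0.0, -1.0]]
ft_force: [0.0, -0.3, 0.3]
finger_gap: 1.001
grip_force: 0.0
```

Call:
carry_out(
  series=[
    {"dp": [0, 0, 0], "rotation": [0, 0, 0.8], "grip": -1},
    {"dp": [0, 0, 0], "rotation": [0, 0, 0.8], "grip": -1},
    {"dp": [0, 0, 0], "rotation": [0, 0, 0], "grip": -1},
    {"dp": [0, 0, 0], "rotation": [0, 0, 0], "grip": -1},
    {"dp": [0, 0, 0], "rotation": [0, 0, 0], "grip": -1},
    {"dp": [0, 0, 0], "rotation": [0, 0, 0], "grip": -1},
    {"dp": [0, 0, 0], "rotation": [0, 0, 0], "grip": -1},
    {"dp": [0, 0, 0], "rotation": [0, 0, 0], "grip": -1},
  ],
)

```text
time_s: 25.4
eef_pos: [0.556, 0.0172, 0.1661]
tcp_rot: [[0.941, -0.339, -0.0], [-0.339, -0.941, -0.0], [-0.0, 0.0, -1.0]]
ft_force: [0.9, 0.2, 0.2]
finger_gap: 0.998
grip_force: 0.0
```

```bash
python3 wl.py .068; python3 plan.py 569 -155.2 100 -19.8
```

```text
80 [326 250] (array([555.7,  17.3]), 64.7, 48.7, 11.6)
80 [576 121] (array([ 579.2, -131.7]), 36.0, 21.2, -19.9)
110 [326 250] (array([555.7,  17.3]), 64.7, 48.7, 11.6)
110 [576 121] (array([ 579.2, -131.7]), 36.0, 21.2, -19.9)
150 [576 121] (array([ 579.2, -131.7]), 36.0, 21.2, -19.9)
t 25.45 pos [556.   17.2 166.1] yaw -19.8 tilt_tool(units) [ 0. -0. -0.] F [-0.4 -0.3 -0.4] gap 1.00 gf 0.0 J6 48
rot_z units -0.00 ; dp units x 1.41 y 3.16 z 1.32
```

Call:
carry_out(
  series=[
    {"dp": [0.2, 0.5, 0], "rotation": [0, 0, 0], "grip": -1},
    {"dp": [0.3, 0.65, 0], "rotation": [0, 0, 0], "grip": -1},
    {"dp": [0.3, 0.65, 0], "rotation": [0, 0, 0], "grip": -1},
    {"dp": [0.3, 0.65, 0.3], "rotation": [0, 0, 0], "grip": -1},
    {"dp": [0.31, 0.71, 0.5], "rotation": [0, 0, 0], "grip": -1},
    {"dp": [0, 0, 0.5], "rotation": [0, 0, 0], "grip": -1},
    {"dp": [0, 0, 0], "rotation": [0, 0, 0], "grip": -1},
    {"dp": [0, 0, 0], "rotation": [0, 0, 0], "grip": -1},
  ],
)

```text
time_s: 26.25
eef_pos: [0.5687, -0.1553, 0.1012]
tcp_rot: [[0.941, -0.339, -0.001], [-0.339, -0.941, -0.0], [-0.001, 0.001, -1.0]]
ft_force: [0.7, 0.9, -0.0]
finger_gap: 1.003
grip_force: 0.0
```

Call:
carry_out(
  series=[
    {"dp": [0, 0, 0], "rotation": [0, 0, 0], "grip": -1},
    {"dp": [0, 0, 0], "rotation": [0, 0, 0], "grip": -1},
    {"dp": [0, 0, 0], "rotation": [0, 0, 0], "grip": -1},
    {"dp": [0, 0, 0], "rotation": [0, 0, 0], "grip": -1},
    {"dp": [0, 0, 0], "rotation": [0, 0, 0], "grip": -1},
    {"dp": [0, 0, 0], "rotation": [0, 0, 0], "grip": -1},
    {"dp": [0, 0, 0], "rotation": [0, 0, 0], "grip": -1},
    {"dp": [0, 0, 0], "rotation": [0, 0, 0], "grip": -1},
  ],
)

```text
time_s: 27.05
eef_pos: [0.5687, -0.1553, 0.101]
tcp_rot: [[0.941, -0.339, -0.0], [-0.339, -0.941, -0.0], [-0.0, 0.0, -1.0]]
ft_force: [-0.5, 0.6, -0.6]
finger_gap: 1.0
grip_force: 0.0
```

```bash
python3 wl.py .026; python3 plan.py 569 -155.2 29 -19.8
```

```text
150 [325 262] (array([ 570.5, -155.7]), 42.8, 25.0, -19.8)
t 27.10 pos [ 568.7 -155.4  101. ] yaw -19.8 tilt_tool(units) [ 0.001  0.002 -0.   ] F [ 1.3  0.1 -0.3] gap 1.00 gf 0.0 J6 66
rot_z units -0.00 ; dp units x 0.00 y -0.01 z 1.44
```

Call:
carry_out(
  series=[
    {"dp": [0.03, 0, 0.4], "rotation": [0, 0, 0], "grip": -1},
    {"dp": [0, 0, 0.5], "rotation": [0, 0, 0], "grip": -1},
    {"dp": [0, 0, 0.4], "rotation": [0, 0, 0], "grip": -1},
    {"dp": [0, 0, 0.14], "rotation": [0, 0, 0], "grip": -1},
    {"dp": [0, 0, 0], "rotation": [0, 0, 0], "grip": -1},
    {"dp": [0, 0, 0], "rotation": [0, 0, 0], "grip": 1},
    {"dp": [0, 0, 0], "rotation": [0, 0, 0], "grip": 1},
    {"dp": [0, 0, 0], "rotation": [0, 0, 0], "grip": 1},
  ],
)

```text
time_s: 27.9
eef_pos: [0.5709, -0.1559, 0.0303]
tcp_rot: [[0.941, -0.339, 0.002], [-0.339, -0.941, -0.0], [0.002, -0.001, -1.0]]
ft_force: [-8.5, 3.5, 14.0]
finger_gap: 0.529
grip_force: 39.6
```

Call:
carry_out(
  series=[
    {"dp": [0, 0, 0], "rotation": [0, 0, 0], "grip": 1},
    {"dp": [0, 0, 0], "rotation": [0, 0, 0], "grip": 1},
    {"dp": [0, 0, 0], "rotation": [0, 0, 0], "grip": 1},
    {"dp": [0, 0, -0.3], "rotation": [0, 0, 0], "grip": 1},
    {"dp": [0, 0, -0.6], "rotation": [0, 0, 0], "grip": 1},
    {"dp": [0, 0, -0.7], "rotation": [0, 0, 0], "grip": 1},
    {"dp": [0, 0, -0.6], "rotation": [0, 0, 0], "grip": 1},
    {"dp": [0, 0, 0], "rotation": [0, 0, 0], "grip": 1},
  ],
)

```text
time_s: 28.7
eef_pos: [0.5727, -0.156, 0.144]
tcp_rot: [[0.941, -0.338, 0.008], [-0.338, -0.941, -0.0], [0.008, -0.002, -1.0]]
ft_force: [0.8, 0.6, -0.1]
finger_gap: 0.53
grip_force: 41.3
```

Call:
carry_out(
  series=[
    {"dp": [0, 0, 0], "rotation": [0, 0, -0.8], "grip": 1},
    {"dp": [0, 0, 0], "rotation": [0, 0, -0.8], "grip": 1},
    {"dp": [0, 0, 0], "rotation": [0, 0, -0.8], "grip": 1},
    {"dp": [0, 0, 0], "rotation": [0, 0, -0.8], "grip": 1},
    {"dp": [0, 0, 0], "rotation": [0, 0, -0.8], "grip": 1},
    {"dp": [0, 0, 0], "rotation": [0, 0, -0.8], "grip": 1},
    {"dp": [0, 0, 0], "rotation": [0, 0, -0.7], "grip": 1},
    {"dp": [0, 0, 0], "rotation": [0, 0, 0], "grip": 1},
  ],
)

```text
time_s: 29.5
eef_pos: [0.5697, -0.1558, 0.1385]
tcp_rot: [[0.979, 0.204, -0.001], [0.204, -0.979, 0.0], [-0.001, -0.0, -1.0]]
ft_force: [0.2, -0.5, -1.3]
finger_gap: 0.53
grip_force: 41.3
```

```bash
python3 plan.py 556 17.1 97.5 11.7; python3 plan.py 556 17.1 97.5 11.7
```

```text
t 29.50 pos [ 569.7 -155.8  138.5] yaw 11.7 tilt_tool(units) [-0.004  0.007  0.   ] F [ 0.2 -0.5 -1.3] gap 0.53 gf 41.3 J6 98
rot_z units 0.01 ; dp units x 0.43 y -3.44 z 0.82
t 29.50 pos [ 569.7 -155.8  138.5] yaw 11.7 tilt_tool(units) [-0.004  0.007  0.   ] F [ 0.2 -0.5 -1.3] gap 0.53 gf 41.3 J6 98
rot_z units 0.01 ; dp units x 0.43 y -3.44 z 0.82
```

Call:
carry_out(
  series=[
    {"dp": [0.03, -0.3, 0], "rotation": [0, 0, 0], "grip": 1},
    {"dp": [0.08, -0.6, 0], "rotation": [0, 0, 0], "grip": 1},
    {"dp": [0.08, -0.7, 0], "rotation": [0, 0, 0], "grip": 1},
    {"dp": [0.08, -0.7, 0], "rotation": [0, 0, 0], "grip": 1},
    {"dp": [0.08, -0.7, 0], "rotation": [0, 0, 0], "grip": 1},
    {"dp": [0.08, -0.44, 0], "rotation": [0, 0, 0], "grip": 1},
    {"dp": [0, 0, 0.2], "rotation": [0, 0, 0], "grip": 1},
    {"dp": [0, 0, 0.3], "rotation": [0, 0, 0], "grip": 1},
  ],
)

```text
time_s: 30.3
eef_pos: [0.5566, 0.0184, 0.1143]
tcp_rot: [[0.979, 0.203, 0.002], [0.203, -0.979, 0.001], [0.002, -0.0, -1.0]]
ft_force: [-0.3, 0.1, -1.1]
finger_gap: 0.53
grip_force: 41.3
```

Call:
carry_out(
  series=[
    {"dp": [0, 0, 0], "rotation": [0, 0, 0], "grip": 1},
    {"dp": [0, 0, 0], "rotation": [0, 0, 0], "grip": 1},
    {"dp": [0, 0, 0], "rotation": [0, 0, 0], "grip": 1},
    {"dp": [0, 0, 0], "rotation": [0, 0, 0], "grip": 1},
    {"dp": [0, 0, 0], "rotation": [0, 0, 0], "grip": 1},
    {"dp": [0, 0, 0], "rotation": [0, 0, 0], "grip": 1},
    {"dp": [0, 0, 0], "rotation": [0, 0, 0], "grip": 1},
    {"dp": [0, 0, 0], "rotation": [0, 0, 0], "grip": 1},
  ],
)

```text
time_s: 31.1
eef_pos: [0.5564, 0.0169, 0.1142]
tcp_rot: [[0.979, 0.203, 0.0], [0.203, -0.979, 0.0], [0.0, -0.0, -1.0]]
ft_force: [0.3, -0.4, -1.1]
finger_gap: 0.531
grip_force: 41.3
```

```bash
python3 plan.py 556 17.1 97.5 11.7
```

```text
t 31.10 pos [556.4  16.9 114.2] yaw 11.7 tilt_tool(units) [-0.    -0.002  0.   ] F [ 0.3 -0.4 -1.1] gap 0.53 gf 41.3 J6 80
rot_z units -0.00 ; dp units x -0.01 y -0.00 z 0.33
```

Call:
carry_out(
  series=[
    {"dp": [0, 0, 0.16], "rotation": [0, 0, 0], "grip": 1},
    {"dp": [0, 0, 0.16], "rotation": [0, 0, 0], "grip": 1},
    {"dp": [0, 0, 0], "rotation": [0, 0, 0], "grip": 1},
    {"dp": [0, 0, 0], "rotation": [0, 0, 0], "grip": 1},
    {"dp": [0, 0, 0], "rotation": [0, 0, 0], "grip": -1},
    {"dp": [0, 0, 0], "rotation": [0, 0, 0], "grip": -1},
    {"dp": [0, 0, 0], "rotation": [0, 0, 0], "grip": -1},
    {"dp": [0, 0, 0], "rotation": [0, 0, 0], "grip": -1},
  ],
)

```text
time_s: 31.9
eef_pos: [0.5563, 0.0169, 0.0979]
tcp_rot: [[0.979, 0.203, -0.0], [0.203, -0.979, -0.0], [-0.0, 0.0, -1.0]]
ft_force: [-0.7, -0.1, -0.5]
finger_gap: 1.002
grip_force: 0.0
```

Call:
carry_out(
  series=[
    {"dp": [0, 0, -0.2], "rotation": [0, 0, 0], "grip": -1},
    {"dp": [0, 0, -0.4], "rotation": [0, 0, 0], "grip": -1},
    {"dp": [0, 0, -0.6], "rotation": [0, 0, 0], "grip": -1},
    {"dp": [0, 0, -0.6], "rotation": [0, 0, 0.8], "grip": -1},
    {"dp": [0, 0, 0], "rotation": [0, 0, 0.8], "grip": -1},
    {"dp": [0, 0, 0], "rotation": [0, 0, 0.8], "grip": -1},
    {"dp": [0, 0, 0], "rotation": [0, 0, 0.8], "grip": -1},
    {"dp": [0, 0, 0], "rotation": [0, 0, 0.98], "grip": -1},
  ],
)

```text
time_s: 32.7
eef_pos: [0.5564, 0.017, 0.1891]
tcp_rot: [[0.977, -0.215, 0.001], [-0.215, -0.977, 0.0], [0.001, -0.0, -1.0]]
ft_force: [0.1, -0.0, -0.0]
finger_gap: 0.996
grip_force: 0.0
```

Call:
carry_out(
  series=[
    {"dp": [0, 0, 0], "rotation": [0, 0, 0], "grip": -1},
    {"dp": [0, 0, 0], "rotation": [0, 0, 0], "grip": -1},
    {"dp": [0, 0, 0], "rotation": [0, 0, 0], "grip": -1},
    {"dp": [0, 0, 0], "rotation": [0, 0, 0], "grip": -1},
    {"dp": [0, 0, 0], "rotation": [0, 0, 0], "grip": -1},
    {"dp": [0, 0, 0], "rotation": [0, 0, 0], "grip": -1},
    {"dp": [0, 0, 0], "rotation": [0, 0, 0], "grip": -1},
    {"dp": [0, 0, 0], "rotation": [0, 0, 0], "grip": -1},
  ],
)

```text
time_s: 33.5
eef_pos: [0.5563, 0.017, 0.188]
tcp_rot: [[0.977, -0.212, -0.0], [-0.212, -0.977, -0.0], [-0.0, 0.0, -1.0]]
ft_force: [-0.8, -0.3, 0.5]
finger_gap: 0.998
grip_force: 0.0
```

```bash
python3 wl.py .094; python3 plan.py 567.5 -314.9 100 -12.3; python3 look.py
```

```text
110 [326 254] (array([555.8,  17. ]), 43.5, 25.4, 11.4)
150 [326 254] (array([555.8,  17. ]), 43.5, 25.4, 11.4)
t 33.55 pos [556.3  16.9 188. ] yaw -12.2 tilt_tool(units) [0.001 0.001 0.   ] F [-1.1  0.6 -0.1] gap 1.00 gf 0.0 J6 56
rot_z units 0.01 ; dp units x 1.63 y 6.44 z 1.76
rim (513, 399) (array([ 237.6, -392. ]), 100.0, 25.6, -29.0) (array([ 237.1, -393.3]), 100.3, 25.7, -29.0) (array([ 240. , -386.2]), 98.5, 25.2, -29.0)
rim (273, 337) (array([354.3,  98.7]), 41.1, 22.8, -46.0) (array([354.2,  99. ]), 41.2, 22.9, -46.0) (array([355. ,  97.5]), 40.5, 22.5, -46.0)
rim (233, 297) (array([426.9, 187.2]), 65.1, 25.5, 16.0) (array([427. , 187.8]), 65.3, 25.6, 16.0) (array([426.6, 184.7]), 64.2, 25.2, 16.0)
rim (317, 251) (array([536.1,  12. ]), 69.7, 47.7, -79.4) (array([536.5,  12. ]), 69.9, 47.9, -79.4) (array([534.2,  12. ]), 68.7, 47.0, -79.4)
rim (473, 238) (array([ 566.4, -313.1]), 67.5, 47.9, -11.6) (array([ 567. , -314.1]), 67.7, 48.0, -11.6) (array([ 564.1, -308.4]), 66.5, 47.2, -11.6)
rim (156, 195) (array([636.1, 344. ]), 148.8, 78.9, -86.7) (array([636.9, 345.1]), 149.3, 79.2, -86.7) (array([632.8, 339.3]), 146.7, 77.8, -86.7)
```

Call:
carry_out(
  series=[
    {"dp": [0.1, 0.35, 0], "rotation": [0, 0, 0], "grip": -1},
    {"dp": [0.17, 0.65, 0], "rotation": [0, 0, 0], "grip": -1},
    {"dp": [0.17, 0.7, 0], "rotation": [0, 0, 0], "grip": -1},
    {"dp": [0.17, 0.7, 0], "rotation": [0, 0, 0], "grip": -1},
    {"dp": [0.17, 0.7, 0], "rotation": [0, 0, 0], "grip": -1},
    {"dp": [0.17, 0.7, 0], "rotation": [0, 0, 0], "grip": -1},
    {"dp": [0.17, 0.7, 0.2], "rotation": [0, 0, 0], "grip": -1},
    {"dp": [0.17, 0.7, 0.3], "rotation": [0, 0, 0], "grip": -1},
  ],
)

```text
time_s: 34.4
eef_pos: [0.5648, -0.2524, 0.1638]
tcp_rot: [[0.977, -0.212, 0.002], [-0.212, -0.977, -0.001], [0.002, 0.0, -1.0]]
ft_force: [0.7, 0.8, 0.4]
finger_gap: 1.001
grip_force: 0.0
```

Call:
carry_out(
  series=[
    {"dp": [0.17, 0.7, 0.3], "rotation": [0, 0, 0], "grip": -1},
    {"dp": [0.17, 0.54, 0.3], "rotation": [0, 0, 0], "grip": -1},
    {"dp": [0, 0, 0.4], "rotation": [0, 0, 0], "grip": -1},
    {"dp": [0, 0, 0.2], "rotation": [0, 0, 0], "grip": -1},
    {"dp": [0, 0, 0], "rotation": [0, 0, 0], "grip": -1},
    {"dp": [0, 0, 0], "rotation": [0, 0, 0], "grip": -1},
    {"dp": [0, 0, 0], "rotation": [0, 0, 0], "grip": -1},
    {"dp": [0, 0, 0], "rotation": [0, 0, 0], "grip": -1},
  ],
)

```text
time_s: 35.2
eef_pos: [0.5684, -0.3146, 0.1043]
tcp_rot: [[0.977, -0.211, 0.002], [-0.211, -0.977, -0.001], [0.002, 0.0, -1.0]]
ft_force: [-0.8, 0.4, 0.1]
finger_gap: 0.999
grip_force: 0.0
```

```bash
python3 wl.py .026; python3 plan.py 567.5 -314.9 31 -12.3
```

```text
150 [327 263] (array([ 568.5, -315.1]), 42.8, 24.5, -11.4)
t 35.25 pos [ 568.3 -314.7  104.1] yaw -12.2 tilt_tool(units) [ 0.001 -0.016 -0.   ] F [ 0.7  1.5 -0.4] gap 1.00 gf 0.0 J6 90
rot_z units 0.02 ; dp units x -0.01 y 0.01 z 1.46
```

Call:
carry_out(
  series=[
    {"dp": [0, 0.01, 0.4], "rotation": [0, 0, -0.1], "grip": -1},
    {"dp": [0, 0, 0.5], "rotation": [0, 0, 0], "grip": -1},
    {"dp": [0, 0, 0.4], "rotation": [0, 0, 0], "grip": -1},
    {"dp": [0, 0, 0.16], "rotation": [0, 0, 0], "grip": -1},
    {"dp": [0, 0, 0], "rotation": [0, 0, 0], "grip": -1},
    {"dp": [0, 0, 0], "rotation": [0, 0, 0], "grip": 1},
    {"dp": [0, 0, 0], "rotation": [0, 0, 0], "grip": 1},
    {"dp": [0, 0, 0], "rotation": [0, 0, 0], "grip": 1},
  ],
)

```text
time_s: 36.05
eef_pos: [0.5683, -0.3157, 0.0315]
tcp_rot: [[0.979, -0.202, 0.002], [-0.202, -0.979, -0.001], [0.002, 0.0, -1.0]]
ft_force: [-7.0, 5.2, 11.5]
finger_gap: 0.529
grip_force: 39.8
```

Call:
carry_out(
  series=[
    {"dp": [0, 0, 0], "rotation": [0, 0, 0], "grip": 1},
    {"dp": [0, 0, 0], "rotation": [0, 0, 0], "grip": 1},
    {"dp": [0, 0, -0.3], "rotation": [0, 0, 0], "grip": 1},
    {"dp": [0, 0, -0.5], "rotation": [0, 0, 0], "grip": 1},
    {"dp": [0, 0, -0.6], "rotation": [0, 0, 0], "grip": 1},
    {"dp": [0, 0, -0.6], "rotation": [0, 0, 0], "grip": 1},
    {"dp": [0, 0, -0.5], "rotation": [0, 0, 0], "grip": 1},
    {"dp": [0, 0, -0.2], "rotation": [0, 0, 0], "grip": 1},
  ],
)

```text
time_s: 36.85
eef_pos: [0.5686, -0.316, 0.1692]
tcp_rot: [[0.979, -0.202, 0.005], [-0.202, -0.979, -0.002], [0.005, 0.001, -1.0]]
ft_force: [-0.4, -0.4, -0.7]
finger_gap: 0.531
grip_force: 41.3
```

Call:
carry_out(
  series=[
    {"dp": [0, 0, 0], "rotation": [0, 0, -0.8], "grip": 1},
    {"dp": [0, 0, 0], "rotation": [0, 0, -0.8], "grip": 1},
    {"dp": [0, 0, 0], "rotation": [0, 0, -0.8], "grip": 1},
    {"dp": [0, 0, 0], "rotation": [0, 0, -0.8], "grip": 1},
    {"dp": [0, 0, 0], "rotation": [0, 0, -0.86], "grip": 1},
    {"dp": [0, 0, 0], "rotation": [0, 0, 0], "grip": 1},
    {"dp": [0, 0, 0], "rotation": [0, 0, 0], "grip": 1},
    {"dp": [0, 0, 0], "rotation": [0, 0, 0], "grip": 1},
  ],
)

```text
time_s: 37.65
eef_pos: [0.5674, -0.3154, 0.165]
tcp_rot: [[0.98, 0.199, -0.0], [0.199, -0.98, 0.0], [-0.0, -0.0, -1.0]]
ft_force: [0.3, -0.5, -1.5]
finger_gap: 0.532
grip_force: 41.2
```

```bash
python3 plan.py 556 17.1 125.5 11.7
```

```text
t 37.65 pos [ 567.4 -315.4  165. ] yaw 11.5 tilt_tool(units) [-0.002  0.002  0.   ] F [ 0.3 -0.5 -1.5] gap 0.53 gf 41.2 J6 113
rot_z units -0.04 ; dp units x 1.12 y -6.56 z 0.79
```

Call:
carry_out(
  series=[
    {"dp": [0.05, -0.3, 0], "rotation": [0, 0, -0.04], "grip": 1},
    {"dp": [0.1, -0.6, 0], "rotation": [0, 0, 0], "grip": 1},
    {"dp": [0.12, -0.7, 0], "rotation": [0, 0, 0], "grip": 1},
    {"dp": [0.12, -0.7, 0], "rotation": [0, 0, 0], "grip": 1},
    {"dp": [0.12, -0.7, 0], "rotation": [0, 0, 0], "grip": 1},
    {"dp": [0.12, -0.7, 0], "rotation": [0, 0, 0], "grip": 1},
    {"dp": [0.12, -0.7, 0], "rotation": [0, 0, 0], "grip": 1},
    {"dp": [0.12, -0.7, 0], "rotation": [0, 0, 0], "grip": 1},
  ],
)

```text
time_s: 38.45
eef_pos: [0.5575, -0.055, 0.1652]
tcp_rot: [[0.979, 0.204, 0.0], [0.204, -0.979, 0.0], [0.0, -0.0, -1.0]]
ft_force: [0.1, 0.9, -0.3]
finger_gap: 0.53
grip_force: 41.2
```

Call:
carry_out(
  series=[
    {"dp": [0.12, -0.7, 0], "rotation": [0, 0, 0], "grip": 1},
    {"dp": [0.13, -0.6, 0], "rotation": [0, 0, 0], "grip": 1},
    {"dp": [0, -0.16, 0.2], "rotation": [0, 0, 0], "grip": 1},
    {"dp": [0, 0, 0.2], "rotation": [0, 0, 0], "grip": 1},
    {"dp": [0, 0, 0], "rotation": [0, 0, 0], "grip": 1},
    {"dp": [0, 0, 0], "rotation": [0, 0, 0], "grip": 1},
    {"dp": [0, 0, 0], "rotation": [0, 0, 0], "grip": 1},
    {"dp": [0, 0, 0], "rotation": [0, 0, 0], "grip": 1},
  ],
)

```text
time_s: 39.25
eef_pos: [0.5555, 0.0163, 0.1453]
tcp_rot: [[0.979, 0.204, 0.0], [0.204, -0.979, 0.0], [0.0, 0.0, -1.0]]
ft_force: [-0.2, 0.9, -0.7]
finger_gap: 0.53
grip_force: 41.3
```

```bash
python3 plan.py 556 17.1 125 11.7
```

```text
t 39.25 pos [555.5  16.3 145.3] yaw 11.7 tilt_tool(units) [ 0.    -0.004 -0.   ] F [-0.2  0.9 -0.7] gap 0.53 gf 41.3 J6 80
rot_z units 0.01 ; dp units x 0.01 y -0.01 z 0.41
```

Call:
carry_out(
  series=[
    {"dp": [0.01, -0.01, 0.2], "rotation": [0, 0, 0], "grip": 1},
    {"dp": [0, 0, 0.2], "rotation": [0, 0, 0], "grip": 1},
    {"dp": [0, 0, 0], "rotation": [0, 0, 0], "grip": 1},
    {"dp": [0, 0, 0], "rotation": [0, 0, 0], "grip": 1},
    {"dp": [0, 0, 0], "rotation": [0, 0, 0], "grip": -1},
    {"dp": [0, 0, 0], "rotation": [0, 0, 0], "grip": -1},
    {"dp": [0, 0, 0], "rotation": [0, 0, 0], "grip": -1},
    {"dp": [0, 0, 0], "rotation": [0, 0, 0], "grip": -1},
  ],
)

```text
time_s: 40.05
eef_pos: [0.5555, 0.0176, 0.1249]
tcp_rot: [[0.979, 0.205, -0.0], [0.205, -0.979, -0.0], [-0.0, -0.0, -1.0]]
ft_force: [0.5, 0.3, 0.4]
finger_gap: 1.001
grip_force: 0.0
```

Call:
carry_out(
  series=[
    {"dp": [0, 0, -0.2], "rotation": [0, 0, 0], "grip": -1},
    {"dp": [0, 0, -0.4], "rotation": [0, 0, 0], "grip": -1},
    {"dp": [0, 0, -0.6], "rotation": [0, 0, 0], "grip": -1},
    {"dp": [0, 0, -0.6], "rotation": [0, 0, -0.4], "grip": -1},
    {"dp": [0, 0, 0], "rotation": [0, 0, -0.4], "grip": -1},
    {"dp": [0, 0, 0], "rotation": [0, 0, 0], "grip": -1},
    {"dp": [0, 0, 0], "rotation": [0, 0, 0], "grip": -1},
    {"dp": [0, 0, 0], "rotation": [0, 0, 0], "grip": -1},
  ],
)

```text
time_s: 40.85
eef_pos: [0.5552, 0.0175, 0.2145]
tcp_rot: [[0.96, 0.281, -0.001], [0.281, -0.96, -0.0], [-0.001, 0.0, -1.0]]
ft_force: [1.0, -0.7, 0.1]
finger_gap: 1.004
grip_force: 0.0
```

```bash
python3 wl.py .12; python3 plan.py 424.2 197.5 100 16.4
```

```text
80 [326 251] (array([555.9,  17.5]), 44.2, 26.0, 12.1)
110 [326 251] (array([555.9,  17.5]), 44.2, 26.0, 12.1)
t 40.90 pos [555.3  17.5 214.4] yaw 16.4 tilt_tool(units) [0.001 0.013 0.   ] F [-0.1  0.2  0.2] gap 1.00 gf 0.0 J6 84
rot_z units -0.01 ; dp units x -1.50 y -4.19 z 2.29
```

Call:
carry_out(
  series=[
    {"dp": [-0.1, -0.3, 0], "rotation": [0, 0, 0], "grip": -1},
    {"dp": [-0.2, -0.6, 0], "rotation": [0, 0, 0], "grip": -1},
    {"dp": [-0.2, -0.6, 0], "rotation": [0, 0, 0], "grip": -1},
    {"dp": [-0.2, -0.6, 0], "rotation": [0, 0, 0], "grip": -1},
    {"dp": [-0.2, -0.6, 0.2], "rotation": [0, 0, 0], "grip": -1},
    {"dp": [-0.2, -0.6, 0.4], "rotation": [0, 0, 0], "grip": -1},
    {"dp": [-0.2, -0.5, 0.4], "rotation": [0, 0, 0], "grip": -1},
    {"dp": [-0.2, -0.4, 0.4], "rotation": [0, 0, 0], "grip": -1},
  ],
)

```text
time_s: 41.7
eef_pos: [0.423, 0.1992, 0.1444]
tcp_rot: [[0.959, 0.283, 0.0], [0.283, -0.959, 0.0], [0.0, -0.0, -1.0]]
ft_force: [0.4, -0.1, -0.1]
finger_gap: 1.002
grip_force: 0.0
```

Call:
carry_out(
  series=[
    {"dp": [0, 0, 0.4], "rotation": [0, 0, 0], "grip": -1},
    {"dp": [0, 0, 0.3], "rotation": [0, 0, 0], "grip": -1},
    {"dp": [0, 0, 0.2], "rotation": [0, 0, 0], "grip": -1},
    {"dp": [0, 0, 0], "rotation": [0, 0, 0], "grip": -1},
    {"dp": [0, 0, 0], "rotation": [0, 0, 0], "grip": -1},
    {"dp": [0, 0, 0], "rotation": [0, 0, 0], "grip": -1},
    {"dp": [0, 0, 0], "rotation": [0, 0, 0], "grip": -1},
    {"dp": [0, 0, 0], "rotation": [0, 0, 0], "grip": -1},
  ],
)

```text
time_s: 42.5
eef_pos: [0.4247, 0.198, 0.1006]
tcp_rot: [[0.959, 0.282, 0.001], [0.282, -0.959, 0.001], [0.001, -0.001, -1.0]]
ft_force: [-0.7, 0.3, -0.8]
finger_gap: 0.998
grip_force: 0.0
```

```bash
python3 wl.py .026; python3 plan.py 424.5 197.5 31.5 16.4
```

```text
80 [224 419] (array([316.1, 228.7]), 43.8, 25.6, -88.8)
110 [224 419] (array([316.1, 228.6]), 43.7, 25.6, -88.8)
110 [587 294] (array([445.9,  57.4]), 69.9, 28.1, -40.0)
110 [326 264] (array([425.2, 197.6]), 44.0, 25.9, 16.4)
150 [224 419] (array([316.4, 228.4]), 43.3, 25.0, -88.8)
150 [585 297] (array([446.8,  56.9]), 67.0, 25.9, -38.7)
150 [326 264] (array([425.2, 197.6]), 44.0, 25.9, 16.4)
t 42.55 pos [424.6 198.  100.5] yaw 16.4 tilt_tool(units) [-0.005 -0.007  0.   ] F [-0.3  1.  -0.9] gap 1.00 gf 0.0 J6 57
rot_z units -0.00 ; dp units x -0.01 y 0.01 z 1.38
```

Call:
carry_out(
  series=[
    {"dp": [0, 0.01, 0.4], "rotation": [0, 0, 0], "grip": -1},
    {"dp": [0, 0, 0.5], "rotation": [0, 0, 0], "grip": -1},
    {"dp": [0, 0, 0.3], "rotation": [0, 0, 0], "grip": -1},
    {"dp": [0, 0, 0.18], "rotation": [0, 0, 0], "grip": -1},
    {"dp": [0, 0, 0], "rotation": [0, 0, 0], "grip": -1},
    {"dp": [0, 0, 0], "rotation": [0, 0, 0], "grip": 1},
    {"dp": [0, 0, 0], "rotation": [0, 0, 0], "grip": 1},
    {"dp": [0, 0, 0], "rotation": [0, 0, 0], "grip": 1},
  ],
)

```text
time_s: 43.35
eef_pos: [0.425, 0.1979, 0.032]
tcp_rot: [[0.959, 0.282, 0.001], [0.282, -0.959, 0.001], [0.001, -0.001, -1.0]]
ft_force: [-7.9, -1.7, 19.3]
finger_gap: 0.532
grip_force: 38.2
```

Call:
carry_out(
  series=[
    {"dp": [0, 0, 0], "rotation": [0, 0, 0], "grip": 1},
    {"dp": [0, 0, 0], "rotation": [0, 0, 0], "grip": 1},
    {"dp": [0, 0, -0.3], "rotation": [0, 0, 0], "grip": 1},
    {"dp": [0, 0, -0.5], "rotation": [0, 0, 0], "grip": 1},
    {"dp": [0, 0, -0.7], "rotation": [0, 0, 0], "grip": 1},
    {"dp": [0, 0, -0.7], "rotation": [0, 0, 0], "grip": 1},
    {"dp": [0, 0, -0.6], "rotation": [0, 0, 0], "grip": 1},
    {"dp": [0, 0, -0.4], "rotation": [0, 0, 0], "grip": 1},
  ],
)

```text
time_s: 44.15
eef_pos: [0.425, 0.1978, 0.1939]
tcp_rot: [[0.959, 0.282, 0.003], [0.282, -0.959, 0.003], [0.003, -0.002, -1.0]]
ft_force: [-0.0, 0.8, -1.3]
finger_gap: 0.528
grip_force: 41.3
```

Call:
carry_out(
  series=[
    {"dp": [0, 0, 0], "rotation": [0, 0, 0.4], "grip": 1},
    {"dp": [0, 0, 0], "rotation": [0, 0, 0.42], "grip": 1},
    {"dp": [0, 0, 0], "rotation": [0, 0, 0], "grip": 1},
    {"dp": [0, 0, 0], "rotation": [0, 0, 0], "grip": 1},
    {"dp": [0, 0, 0], "rotation": [0, 0, 0], "grip": 1},
    {"dp": [0, 0, 0], "rotation": [0, 0, 0], "grip": 1},
    {"dp": [0, 0, 0], "rotation": [0, 0, 0], "grip": 1},
    {"dp": [0, 0, 0], "rotation": [0, 0, 0], "grip": 1},
  ],
)

```text
time_s: 44.95
eef_pos: [0.4246, 0.1974, 0.191]
tcp_rot: [[0.979, 0.203, -0.0], [0.203, -0.979, -0.0], [-0.0, 0.0, -1.0]]
ft_force: [0.1, -0.7, -1.1]
finger_gap: 0.526
grip_force: 41.4
```

```bash
python3 plan.py 556 17.1 180 11.7
```

```text
t 44.95 pos [424.6 197.4 191. ] yaw 11.7 tilt_tool(units) [ 0.001  0.001 -0.   ] F [ 0.1 -0.7 -1.1] gap 0.53 gf 41.4 J6 53
rot_z units 0.00 ; dp units x 1.84 y 4.06 z 0.22
```

Call:
carry_out(
  series=[
    {"dp": [0.14, 0.3, 0], "rotation": [0, 0, 0], "grip": 1},
    {"dp": [0.25, 0.55, 0], "rotation": [0, 0, 0], "grip": 1},
    {"dp": [0.25, 0.55, 0], "rotation": [0, 0, 0], "grip": 1},
    {"dp": [0.25, 0.55, 0], "rotation": [0, 0, 0], "grip": 1},
    {"dp": [0.25, 0.55, 0], "rotation": [0, 0, 0], "grip": 1},
    {"dp": [0.25, 0.55, 0], "rotation": [0, 0, 0], "grip": 1},
    {"dp": [0.25, 0.55, 0], "rotation": [0, 0, 0], "grip": 1},
    {"dp": [0.18, 0.44, 0], "rotation": [0, 0, 0], "grip": 1},
  ],
)

```text
time_s: 45.75
eef_pos: [0.5555, 0.0167, 0.1908]
tcp_rot: [[0.979, 0.202, -0.0], [0.202, -0.979, -0.0], [-0.0, 0.0, -1.0]]
ft_force: [-0.3, 0.5, -0.9]
finger_gap: 0.528
grip_force: 41.4
```

Call:
carry_out(
  series=[
    {"dp": [0, 0, 0.2], "rotation": [0, 0, 0], "grip": 1},
    {"dp": [0, 0, 0.2], "rotation": [0, 0, 0], "grip": 1},
    {"dp": [0, 0, 0], "rotation": [0, 0, 0], "grip": 1},
    {"dp": [0, 0, 0], "rotation": [0, 0, 0], "grip": 1},
    {"dp": [0, 0, 0], "rotation": [0, 0, 0], "grip": 1},
    {"dp": [0, 0, 0], "rotation": [0, 0, 0], "grip": 1},
    {"dp": [0, 0, 0], "rotation": [0, 0, 0], "grip": 1},
    {"dp": [0, 0, 0], "rotation": [0, 0, 0], "grip": 1},
  ],
)

```text
time_s: 46.55
eef_pos: [0.5547, 0.0183, 0.1713]
tcp_rot: [[0.979, 0.203, 0.0], [0.203, -0.979, 0.0], [0.0, -0.0, -1.0]]
ft_force: [0.4, -0.1, -0.9]
finger_gap: 0.527
grip_force: 41.4
```

```bash
python3 plan.py 556 17.1 151.5 11.7
```

```text
t 46.55 pos [554.7  18.3 171.3] yaw 11.7 tilt_tool(units) [-0.001 -0.004 -0.   ] F [ 0.4 -0.1 -0.9] gap 0.53 gf 41.4 J6 80
rot_z units 0.00 ; dp units x 0.02 y 0.03 z 0.40
```

Call:
carry_out(
  series=[
    {"dp": [0.02, 0.03, 0.2], "rotation": [0, 0, 0], "grip": 1},
    {"dp": [0, 0, 0.19], "rotation": [0, 0, 0], "grip": 1},
    {"dp": [0, 0, 0], "rotation": [0, 0, 0], "grip": 1},
    {"dp": [0, 0, 0], "rotation": [0, 0, 0], "grip": 1},
    {"dp": [0, 0, 0], "rotation": [0, 0, 0], "grip": -1},
    {"dp": [0, 0, 0], "rotation": [0, 0, 0], "grip": -1},
    {"dp": [0, 0, 0], "rotation": [0, 0, 0], "grip": -1},
    {"dp": [0, 0, 0], "rotation": [0, 0, 0], "grip": -1},
  ],
)

```text
time_s: 47.35
eef_pos: [0.5557, 0.0168, 0.1513]
tcp_rot: [[0.979, 0.203, -0.0], [0.203, -0.979, -0.0], [-0.0, -0.0, -1.0]]
ft_force: [1.2, 0.6, -0.5]
finger_gap: 0.994
grip_force: 0.0
```

Call:
carry_out(
  series=[
    {"dp": [0, 0, -0.2], "rotation": [0, 0, 0], "grip": -1},
    {"dp": [0, 0, -0.4], "rotation": [0, 0, 0], "grip": -1},
    {"dp": [0, 0, -0.6], "rotation": [0, 0, 0], "grip": -1},
    {"dp": [0, 0, -0.6], "rotation": [0, 0, 0], "grip": -1},
    {"dp": [0, 0, 0], "rotation": [0, 0, 0], "grip": -1},
    {"dp": [0, 0, 0], "rotation": [0, 0, 0], "grip": -1},
    {"dp": [0, 0, 0], "rotation": [0, 0, 0], "grip": -1},
    {"dp": [0, 0, 0], "rotation": [0, 0, 0], "grip": -1},
  ],
)

```text
time_s: 48.15
eef_pos: [0.5554, 0.0167, 0.2407]
tcp_rot: [[0.979, 0.203, -0.002], [0.203, -0.979, -0.0], [-0.002, 0.0, -1.0]]
ft_force: [0.8, 0.3, -0.1]
finger_gap: 1.006
grip_force: 0.0
```

```bash
python3 wl.py .146; python3 plan.py 649 175 150 11.7
```

```text
110 [326 251] (array([556.1,  16.7]), 43.6, 25.6, 11.4)
150 [326 251] (array([556.1,  16.7]), 43.6, 25.6, 11.4)
t 48.20 pos [555.5  16.7 240.7] yaw 11.7 tilt_tool(units) [0.002 0.017 0.   ] F [ 0.3 -0.2 -0.3] gap 1.00 gf 0.0 J6 80
rot_z units -0.00 ; dp units x 2.47 y -2.72 z 1.81
```

Column is aligned to about 1 mm. Now the weight.

Call:
carry_out(
  series=[
    {"dp": [0.25, -0.3, 0], "rotation": [0, 0, 0], "grip": -1},
    {"dp": [0.4, -0.4, 0], "rotation": [0, 0, 0], "grip": -1},
    {"dp": [0.4, -0.45, 0], "rotation": [0, 0, 0], "grip": -1},
    {"dp": [0.4, -0.45, 0], "rotation": [0, 0, 0], "grip": -1},
    {"dp": [0.4, -0.45, 0.2], "rotation": [0, 0, 0], "grip": -1},
    {"dp": [0.4, -0.4, 0.5], "rotation": [0, 0, 0], "grip": -1},
    {"dp": [0.22, -0.27, 0.5], "rotation": [0, 0, 0], "grip": -1},
    {"dp": [0, 0, 0.3], "rotation": [0, 0, 0], "grip": -1},
  ],
)

```text
time_s: 49.0
eef_pos: [0.6493, 0.1772, 0.1629]
tcp_rot: [[0.979, 0.204, -0.003], [0.204, -0.979, -0.002], [-0.003, 0.001, -1.0]]
ft_force: [-0.9, -0.5, -0.7]
finger_gap: 0.998
grip_force: 0.0
```

Call:
carry_out(
  series=[
    {"dp": [0, 0, 0], "rotation": [0, 0, 0], "grip": -1},
    {"dp": [0, 0, 0], "rotation": [0, 0, 0], "grip": -1},
    {"dp": [0, 0, 0], "rotation": [0, 0, 0], "grip": -1},
    {"dp": [0, 0, 0], "rotation": [0, 0, 0], "grip": -1},
    {"dp": [0, 0, 0], "rotation": [0, 0, 0], "grip": -1},
    {"dp": [0, 0, 0], "rotation": [0, 0, 0], "grip": -1},
    {"dp": [0, 0, 0], "rotation": [0, 0, 0], "grip": -1},
    {"dp": [0, 0, 0], "rotation": [0, 0, 0], "grip": -1},
  ],
)

```text
time_s: 49.8
eef_pos: [0.6493, 0.175, 0.1667]
tcp_rot: [[0.979, 0.203, 0.0], [0.203, -0.979, 0.0], [0.0, -0.0, -1.0]]
ft_force: [0.7, -0.9, -0.6]
finger_gap: 0.999
grip_force: 0.0
```

```bash
python3 plan.py 649 175 62 11.7; python3 - <<'E'
from h import *
im,C,o=snap("wrist"); cv2.imwrite("pics/w6.png",im)
print(proj([[.649,.175,.066],[.649,.175,.0]],C))
for b in blobs(im,(0,0,120),(180,40,255),1500,3):
    (c,r)=cv2.minEnclosingCircle(b.astype(np.float32)); print(c,r,rect(b,.032,C),rect(b,.066,C))
E
```

```text
t 49.80 pos [649.3 175.  166.7] yaw 11.7 tilt_tool(units) [-0.    -0.002  0.   ] F [ 0.7 -0.9 -0.6] gap 1.00 gf 0.0 J6 70
rot_z units -0.00 ; dp units x -0.01 y -0.00 z 2.09
[[325.80710878 251.56896852]
 [325.90525431 222.50218534]]
(287.1197204589844, 342.96478271484375) 35.106590270996094 (array([565.9, 186. ]), 54.2, 45.8, 11.4) (array([586.6, 186.5]), 46.9, 39.6, 11.4)
(325.3884582519531, 229.6852569580078) 45.90084457397461 (array([651.8, 175.8]), 58.3, 58.3, 56.9) (array([660.9, 177.6]), 50.5, 50.4, 56.9)
```

View pics/w6.png

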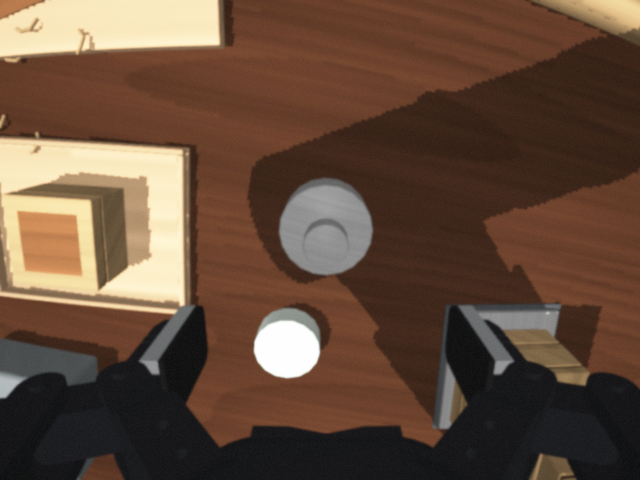

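```bash
python3 - <<'E'
from h import *
C=cam("wrist",robot.get_obs()); im=cv2.imread("pics/w6.png")
print(toplane([(326,243),(326,246)],.064,C), toplane([(326,230),(325,233)],.032,C))
cv2.imwrite("pics/c2.png",cv2.resize(im[170:285,265:390],None,fx=5,fy=5,interpolation=cv2.INTER_CUBIC))
E
```

```text
[[0.65333091 0.1758198 ]
 [0.65160622 0.17546226]] [[0.65215464 0.17559518]
 [0.65008666 0.1758167 ]]
```

View pics/c2.png

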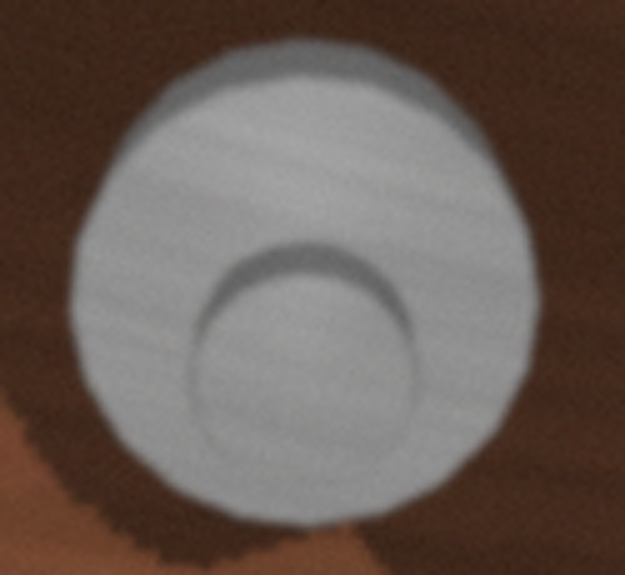

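Call:
carry_out(
  series=[
    {"dp": [0.04, 0, 0.3], "rotation": [0, 0, 0], "grip": -1},
    {"dp": [0, 0, 0.5], "rotation": [0, 0, 0], "grip": -1},
    {"dp": [0, 0, 0.5], "rotation": [0, 0, 0], "grip": -1},
    {"dp": [0, 0, 0.4], "rotation": [0, 0, 0], "grip": -1},
    {"dp": [0, 0, 0.25], "rotation": [0, 0, 0], "grip": -1},
    {"dp": [0, 0, 0.12], "rotation": [0, 0, 0], "grip": -1},
    {"dp": [0, 0, 0], "rotation": [0, 0, 0], "grip": -1},
    {"dp": [0, 0, 0], "rotation": [0, 0, 0], "grip": -1},
  ],
)

```text
time_s: 50.65
eef_pos: [0.6518, 0.1757, 0.0638]
tcp_rot: [[0.979, 0.203, 0.001], [0.203, -0.979, 0.0], [0.001, -0.0, -1.0]]
ft_force: [1.4, -0.3, -0.3]
finger_gap: 0.999
grip_force: 0.0
```

Call:
carry_out(
  series=[
    {"dp": [0, 0, 0], "rotation": [0, 0, 0], "grip": 1},
    {"dp": [0, 0, 0], "rotation": [0, 0, 0], "grip": 1},
    {"dp": [0, 0, 0], "rotation": [0, 0, 0], "grip": 1},
    {"dp": [0, 0, 0], "rotation": [0, 0, 0], "grip": 1},
    {"dp": [0, 0, 0], "rotation": [0, 0, 0], "grip": 1},
    {"dp": [0, 0, 0], "rotation": [0, 0, 0], "grip": 1},
    {"dp": [0, 0, 0], "rotation": [0, 0, 0], "grip": 1},
    {"dp": [0, 0, 0], "rotation": [0, 0, 0], "grip": 1},
  ],
  grip_force=80,
)

```text
time_s: 51.45
eef_pos: [0.6513, 0.1758, 0.0637]
tcp_rot: [[0.979, 0.203, 0.001], [0.203, -0.979, 0.0], [0.001, -0.0, -1.0]]
ft_force: [-2.8, 2.2, 5.4]
finger_gap: 0.276
grip_force: 78.2
```

Call:
carry_out(
  series=[
    {"dp": [0, 0, -0.2], "rotation": [0, 0, 0], "grip": 1},
    {"dp": [0, 0, -0.5], "rotation": [0, 0, 0], "grip": 1},
    {"dp": [0, 0, -0.7], "rotation": [0, 0, 0], "grip": 1},
    {"dp": [0, 0, -0.8], "rotation": [0, 0, 0], "grip": 1},
    {"dp": [0, 0, -0.7], "rotation": [0, 0, 0], "grip": 1},
    {"dp": [0, 0, -0.5], "rotation": [0, 0, 0], "grip": 1},
    {"dp": [0, 0, -0.2], "rotation": [0, 0, 0], "grip": 1},
    {"dp": [0, 0, 0], "rotation": [0, 0, 0], "grip": 1},
  ],
)

```text
time_s: 52.25
eef_pos: [0.6512, 0.1754, 0.2435]
tcp_rot: [[0.979, 0.202, 0.001], [0.202, -0.979, 0.001], [0.001, -0.001, -1.0]]
ft_force: [-0.6, 0.4, -9.2]
finger_gap: 0.271
grip_force: 79.4
```

```bash
python3 plan.py 556 17 210 11.7
```

```text
t 52.25 pos [651.2 175.4 243.5] yaw 11.7 tilt_tool(units) [-0.006 -0.007  0.   ] F [-0.6  0.4 -9.2] gap 0.27 gf 79.4 J6 70
rot_z units -0.00 ; dp units x -2.51 y 2.72 z 0.67
```

Call:
carry_out(
  series=[
    {"dp": [-0.2, 0.2, 0], "rotation": [0, 0, 0], "grip": 1},
    {"dp": [-0.35, 0.4, 0], "rotation": [0, 0, 0], "grip": 1},
    {"dp": [-0.4, 0.45, 0], "rotation": [0, 0, 0], "grip": 1},
    {"dp": [-0.4, 0.45, 0], "rotation": [0, 0, 0], "grip": 1},
    {"dp": [-0.4, 0.45, 0], "rotation": [0, 0, 0], "grip": 1},
    {"dp": [-0.4, 0.4, 0], "rotation": [0, 0, 0], "grip": 1},
    {"dp": [-0.25, 0.25, 0], "rotation": [0, 0, 0], "grip": 1},
    {"dp": [-0.11, 0.12, 0], "rotation": [0, 0, 0], "grip": 1},
  ],
)

```text
time_s: 53.05
eef_pos: [0.5538, 0.0151, 0.2415]
tcp_rot: [[0.979, 0.201, -0.003], [0.201, -0.98, -0.001], [-0.003, -0.0, -1.0]]
ft_force: [0.5, -1.2, -7.9]
finger_gap: 0.27
grip_force: 79.5
```

Call:
carry_out(
  series=[
    {"dp": [0, 0, 0.2], "rotation": [0, 0, 0], "grip": 1},
    {"dp": [0, 0, 0.2], "rotation": [0, 0, 0], "grip": 1},
    {"dp": [0, 0, 0], "rotation": [0, 0, 0], "grip": 1},
    {"dp": [0, 0, 0], "rotation": [0, 0, 0], "grip": 1},
    {"dp": [0, 0, 0], "rotation": [0, 0, 0], "grip": 1},
    {"dp": [0, 0, 0], "rotation": [0, 0, 0], "grip": 1},
    {"dp": [0, 0, 0], "rotation": [0, 0, 0], "grip": 1},
    {"dp": [0, 0, 0], "rotation": [0, 0, 0], "grip": 1},
  ],
)

```text
time_s: 53.85
eef_pos: [0.556, 0.0169, 0.2233]
tcp_rot: [[0.979, 0.203, 0.0], [0.203, -0.979, 0.0], [0.0, -0.0, -1.0]]
ft_force: [0.1, 0.1, -8.1]
finger_gap: 0.273
grip_force: 79.5
```

```bash
python3 plan.py 556 17 210 11.7; python3 - <<'E'
from h import *
im,C,o=snap("scene"); cv2.imwrite("pics/s1.png",cv2.resize(im[130:330,220:420],None,fx=3,fy=3,interpolation=cv2.INTER_CUBIC))
E
```

```text
t 53.85 pos [556.   16.9 223.3] yaw 11.7 tilt_tool(units) [-0.001 -0.004 -0.   ] F [ 0.1  0.1 -8.1] gap 0.27 gf 79.5 J6 80
rot_z units 0.00 ; dp units x -0.00 y -0.00 z 0.27
```

View pics/s1.png

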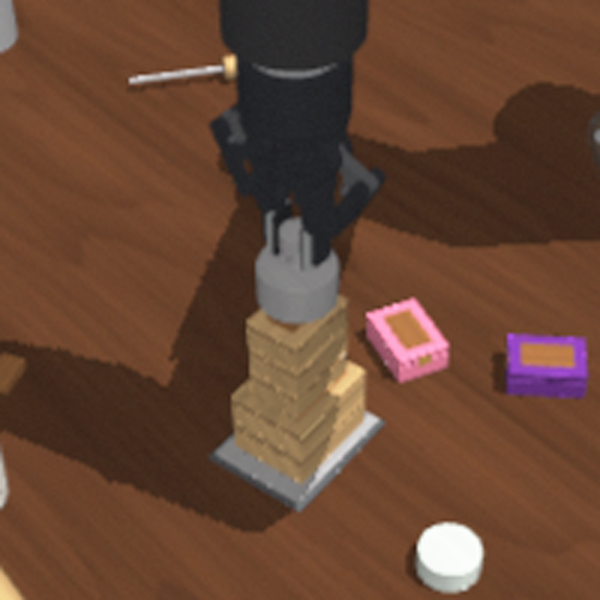

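The column is straight and the weight hangs upright over it, centred. I'll lower it gently.

Call:
carry_out(
  series=[
    {"dp": [0, 0, 0.12], "rotation": [0, 0, 0], "grip": 1},
    {"dp": [0, 0, 0.08], "rotation": [0, 0, 0], "grip": 1},
    {"dp": [0, 0, 0.04], "rotation": [0, 0, 0], "grip": 1},
    {"dp": [0, 0, 0.02], "rotation": [0, 0, 0], "grip": 1},
    {"dp": [0, 0, 0], "rotation": [0, 0, 0], "grip": 1},
    {"dp": [0, 0, 0], "rotation": [0, 0, 0], "grip": 1},
    {"dp": [0, 0, 0], "rotation": [0, 0, 0], "grip": 1},
    {"dp": [0, 0, 0], "rotation": [0, 0, 0], "grip": 1},
  ],
)

```text
time_s: 54.7
eef_pos: [0.5559, 0.0168, 0.2101]
tcp_rot: [[0.979, 0.203, 0.0], [0.203, -0.979, 0.0], [0.0, -0.0, -1.0]]
ft_force: [-0.9, 0.4, -7.2]
finger_gap: 0.275
grip_force: 79.5
```

Call:
carry_out(
  series=[
    {"dp": [0, 0, 0.01], "rotation": [0, 0, 0], "grip": 1},
    {"dp": [0, 0, 0], "rotation": [0, 0, 0], "grip": 1},
    {"dp": [0, 0, 0], "rotation": [0, 0, 0], "grip": 1},
    {"dp": [0, 0, 0], "rotation": [0, 0, 0], "grip": 1},
    {"dp": [0, 0, 0], "rotation": [0, 0, 0], "grip": 1},
    {"dp": [0, 0, 0], "rotation": [0, 0, 0], "grip": 1},
    {"dp": [0, 0, 0], "rotation": [0, 0, 0], "grip": 1},
    {"dp": [0, 0, 0], "rotation": [0, 0, 0], "grip": 1},
  ],
)

```text
time_s: 55.5
eef_pos: [0.5561, 0.0168, 0.2097]
tcp_rot: [[0.979, 0.203, 0.0], [0.203, -0.979, 0.0], [0.0, 0.0, -1.0]]
ft_force: [-0.8, 0.7, -3.8]
finger_gap: 0.275
grip_force: 79.8
```

Call:
carry_out(
  series=[
    {"dp": [0, 0, 0], "rotation": [0, 0, 0], "grip": 0.4},
    {"dp": [0, 0, 0], "rotation": [0, 0, 0], "grip": 0.2},
    {"dp": [0, 0, 0], "rotation": [0, 0, 0], "grip": 0},
    {"dp": [0, 0, 0], "rotation": [0, 0, 0], "grip": -0.3},
    {"dp": [0, 0, 0], "rotation": [0, 0, 0], "grip": -0.6},
    {"dp": [0, 0, 0], "rotation": [0, 0, 0], "grip": -1},
    {"dp": [0, 0, 0], "rotation": [0, 0, 0], "grip": -1},
    {"dp": [0, 0, 0], "rotation": [0, 0, 0], "grip": -1},
  ],
)

```text
time_s: 56.3
eef_pos: [0.5559, 0.0168, 0.2096]
tcp_rot: [[0.979, 0.203, 0.0], [0.203, -0.979, -0.0], [0.0, 0.0, -1.0]]
ft_force: [-0.3, -0.2, -0.6]
finger_gap: 1.004
grip_force: 0.0
```

Call:
carry_out(
  series=[
    {"dp": [0, 0, -0.1], "rotation": [0, 0, 0], "grip": -1},
    {"dp": [0, 0, -0.2], "rotation": [0, 0, 0], "grip": -1},
    {"dp": [0, 0, -0.4], "rotation": [0, 0, 0], "grip": -1},
    {"dp": [0, 0, -0.5], "rotation": [0, 0, 0], "grip": -1},
    {"dp": [0, 0, -0.5], "rotation": [0, 0, 0], "grip": -1},
    {"dp": [0, 0, -0.3], "rotation": [0, 0, 0], "grip": -1},
    {"dp": [0, 0, 0], "rotation": [0, 0, 0], "grip": -1},
    {"dp": [0, 0, 0], "rotation": [0, 0, 0], "grip": -1},
  ],
)

```text
time_s: 57.1
eef_pos: [0.5558, 0.0169, 0.31]
tcp_rot: [[0.979, 0.203, 0.001], [0.203, -0.979, 0.001], [0.001, -0.0, -1.0]]
ft_force: [0.2, 0.7, -1.0]
finger_gap: 0.998
grip_force: 0.0
```

```bash
python3 plan.py 449 373.5 250 3; python3 - <<'E'
from h import *
im,C,o=snap("wrist"); cv2.imwrite("pics/w7.png",im)
print(proj([[.556,.017,.146+.032]],C))
for b in blobs(im,(0,0,110),(180,40,255),1500,3):
    (c,r)=cv2.minEnclosingCircle(b.astype(np.float32)); print(c,r,rect(b,.178,C))
E
```

```text
t 57.10 pos [555.8  16.9 310. ] yaw 11.7 tilt_tool(units) [-0.005 -0.009  0.   ] F [ 0.2  0.7 -1. ] gap 1.00 gf 0.0 J6 80
rot_z units 1.52 ; dp units x -1.76 y -7.23 z 1.20
[[325.96992426 235.46851391]]
(315.5, 318.0) 34.73120880126953 (array([498.2,  12.5]), 40.3, 28.6, 72.9)
(7.1762590408325195, 226.7661895751953) 50.28103256225586 (array([516.9, 220.1]), 72.6, 26.1, -1.4)
(163.0270233154297, 158.5067596435547) 27.08806037902832 (array([582.8, 124. ]), 33.6, 29.8, -79.4)
(326.5, 198.1394500732422) 80.54794311523438 (array([573.4,  20.3]), 93.2, 58.8, 11.7)
(44.0, 74.5) 75.61920928955078 (array([620.2, 206.3]), 72.0, 61.5, 6.8)
(604.5, 41.5) 53.967681884765625 (array([ 708.3, -122. ]), 65.4, 28.8, 74.6)
```

View pics/w7.png

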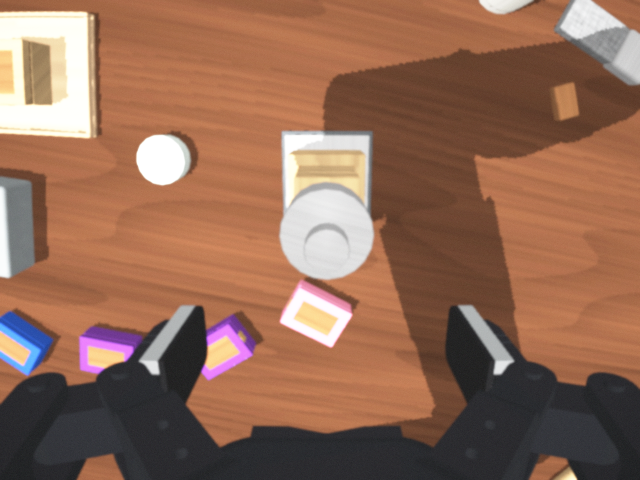

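Call:
carry_out(
  series=[
    {"dp": [0, 0, 0], "rotation": [0, 0, 0.75], "grip": -1},
    {"dp": [0, 0, 0], "rotation": [0, 0, 0.77], "grip": -1},
    {"dp": [-0.1, -0.3, 0], "rotation": [0, 0, 0], "grip": -1},
    {"dp": [-0.15, -0.6, 0], "rotation": [0, 0, 0], "grip": -1},
    {"dp": [-0.17, -0.7, 0], "rotation": [0, 0, 0], "grip": -1},
    {"dp": [-0.17, -0.7, 0], "rotation": [0, 0, 0], "grip": -1},
    {"dp": [-0.17, -0.7, 0], "rotation": [0, 0, 0], "grip": -1},
    {"dp": [-0.17, -0.7, 0], "rotation": [0, 0, 0], "grip": -1},
  ],
)

```text
time_s: 57.95
eef_pos: [0.4989, 0.2001, 0.3086]
tcp_rot: [[0.999, 0.052, -0.001], [0.052, -0.999, -0.001], [-0.001, 0.001, -1.0]]
ft_force: [0.7, -0.8, -0.2]
finger_gap: 1.001
grip_force: 0.0
```

Call:
carry_out(
  series=[
    {"dp": [-0.17, -0.7, 0], "rotation": [0, 0, 0], "grip": -1},
    {"dp": [-0.17, -0.7, 0], "rotation": [0, 0, 0], "grip": -1},
    {"dp": [-0.17, -0.7, 0.3], "rotation": [0, 0, 0], "grip": -1},
    {"dp": [-0.17, -0.7, 0.5], "rotation": [0, 0, 0], "grip": -1},
    {"dp": [-0.15, -0.73, 0.6], "rotation": [0, 0, 0], "grip": -1},
    {"dp": [0, 0, 0.6], "rotation": [0, 0, 0], "grip": -1},
    {"dp": [0, 0, 0.5], "rotation": [0, 0, 0], "grip": -1},
    {"dp": [0, 0, 0], "rotation": [0, 0, 0], "grip": -1},
  ],
)

```text
time_s: 58.75
eef_pos: [0.4472, 0.3714, 0.1799]
tcp_rot: [[0.999, 0.052, -0.005], [0.052, -0.999, -0.007], [-0.006, 0.006, -1.0]]
ft_force: [-0.7, -0.8, -0.8]
finger_gap: 1.002
grip_force: 0.0
```

Call:
carry_out(
  series=[
    {"dp": [0, 0, 0], "rotation": [0, 0, 0], "grip": -1},
    {"dp": [0, 0, 0], "rotation": [0, 0, 0], "grip": -1},
    {"dp": [0, 0, 0], "rotation": [0, 0, 0], "grip": -1},
    {"dp": [0, 0, 0], "rotation": [0, 0, 0], "grip": -1},
    {"dp": [0, 0, 0], "rotation": [0, 0, 0], "grip": -1},
    {"dp": [0, 0, 0], "rotation": [0, 0, 0], "grip": -1},
    {"dp": [0, 0, 0], "rotation": [0, 0, 0], "grip": -1},
    {"dp": [0, 0, 0], "rotation": [0, 0, 0], "grip": -1},
  ],
)

```text
time_s: 59.55
eef_pos: [0.4492, 0.3732, 0.1846]
tcp_rot: [[0.999, 0.052, 0.0], [0.052, -0.999, 0.0], [0.0, -0.0, -1.0]]
ft_force: [-0.6, 0.1, -0.2]
finger_gap: 0.996
grip_force: 0.0
```

```bash
python3 plan.py 449 373.5 85 3; python3 - <<'E'
from h import *
im,C,o=snap("wrist"); cv2.imwrite("pics/w8.png",im)
print(proj([[.449,.3735,.086],[.449,.3735,.045]],C))
E
```

```text
t 59.55 pos [449.2 373.2 184.6] yaw 3.0 tilt_tool(units) [-0. -0. -0.] F [-0.6  0.1 -0.2] gap 1.00 gf 0.0 J6 34
rot_z units -0.00 ; dp units x -0.00 y -0.01 z 1.99
[[325.52156308 252.54919968]
 [325.62291387 232.57476635]]
```

View pics/w8.png

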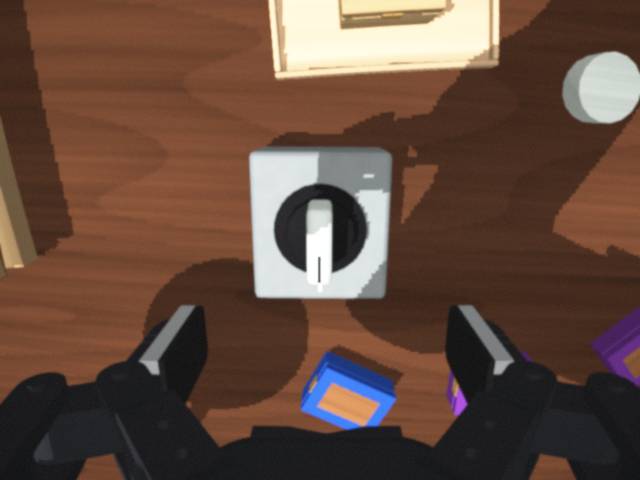

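```bash
python3 - <<'E'
from h import *
C=cam("wrist",robot.get_obs()); im=cv2.imread("pics/w8.png")
print(toplane([(319,246),(319,209),(319,284),(307,246),(331,246)],.086,C).round(4), toplane([(320.5,228.5)],.053,C))
g=toplane([(249,150),(390,150),(255,297),(385,297)],.045,C); print(g.mean(0))
for b in blobs(im[190:300,300:340],(0,0,150),(180,40,255),300,1): print(rect(b+[300,190],.086,C))
E
python3 plan.py 451 376.5 85 3
```

```text
[[0.4526 0.3773]
 [0.4734 0.3783]
 [0.43   0.3762]
 [0.4523 0.3839]
 [0.453  0.3707]] [[0.45372449 0.37694207]]
[0.45242311 0.37750692]
(array([449.9, 377. ]), 55.8, 22.4, 3.0)
t 59.60 pos [449.2 373.2 184.5] yaw 3.0 tilt_tool(units) [0.001 0.    0.   ] F [-0.   1.3  0.2] gap 1.00 gf 0.0 J6 34
rot_z units -0.00 ; dp units x 0.04 y -0.06 z 1.99
```

Call:
carry_out(
  series=[
    {"dp": [0.05, -0.075, 0.3], "rotation": [0, 0, 0], "grip": -1},
    {"dp": [0, 0, 0.5], "rotation": [0, 0, 0], "grip": -1},
    {"dp": [0, 0, 0.5], "rotation": [0, 0, 0], "grip": -0.5},
    {"dp": [0, 0, 0.4], "rotation": [0, 0, 0], "grip": 0},
    {"dp": [0, 0, 0.2], "rotation": [0, 0, 0], "grip": 0},
    {"dp": [0, 0, 0.07], "rotation": [0, 0, 0], "grip": 0},
    {"dp": [0, 0, 0], "rotation": [0, 0, 0], "grip": 0},
    {"dp": [0, 0, 0], "rotation": [0, 0, 0], "grip": 0},
  ],
)

```text
time_s: 60.4
eef_pos: [0.4519, 0.3776, 0.0869]
tcp_rot: [[0.999, 0.052, 0.001], [0.052, -0.999, 0.001], [0.001, -0.001, -1.0]]
ft_force: [-1.1, 0.7, -0.2]
finger_gap: 0.501
grip_force: 0.0
```

Call:
carry_out(
  series=[
    {"dp": [0, 0, 0], "rotation": [0, 0, 0], "grip": 1},
    {"dp": [0, 0, 0], "rotation": [0, 0, 0], "grip": 1},
    {"dp": [0, 0, 0], "rotation": [0, 0, 0], "grip": 1},
    {"dp": [0, 0, 0], "rotation": [0, 0, 0], "grip": 1},
    {"dp": [0, 0, 0], "rotation": [0, 0, 0], "grip": 1},
    {"dp": [0, 0, 0], "rotation": [0, 0, 0], "grip": 1},
    {"dp": [0, 0, 0], "rotation": [0, 0, 0], "grip": 1},
    {"dp": [0, 0, 0], "rotation": [0, 0, 0], "grip": 1},
  ],
  grip_force=60,
)

```text
time_s: 61.2
eef_pos: [0.4517, 0.3774, 0.087]
tcp_rot: [[0.999, 0.052, 0.001], [0.052, -0.999, 0.001], [0.001, -0.001, -1.0]]
ft_force: [-1.1, -1.4, 5.3]
finger_gap: 0.15
grip_force: 59.0
```

```bash
python3 plan.py 451.5 377 85 -77.2
```

```text
t 61.20 pos [451.7 377.4  87. ] yaw 3.0 tilt_tool(units) [-0.01  -0.009  0.   ] F [-1.1 -1.4  5.3] gap 0.15 gf 59.0 J6 34
rot_z units 14.00 ; dp units x 0.01 y 0.01 z 0.04
```

Call:
carry_out(
  series=[
    {"dp": [0, 0, 0], "rotation": [0, 0, 0.6], "grip": 1},
    {"dp": [0, 0, 0], "rotation": [0, 0, 0.6], "grip": 1},
    {"dp": [0, 0, 0], "rotation": [0, 0, 0.6], "grip": 1},
    {"dp": [0, 0, 0], "rotation": [0, 0, 0.6], "grip": 1},
    {"dp": [0, 0, 0], "rotation": [0, 0, 0.6], "grip": 1},
    {"dp": [0, 0, 0], "rotation": [0, 0, 0.6], "grip": 1},
    {"dp": [0, 0, 0], "rotation": [0, 0, 0.6], "grip": 1},
    {"dp": [0, 0, 0], "rotation": [0, 0, 0.6], "grip": 1},
  ],
)

```text
time_s: 62.0
eef_pos: [0.4517, 0.377, 0.087]
tcp_rot: [[0.909, -0.417, 0.001], [-0.417, -0.909, 0.0], [0.001, -0.0, -1.0]]
ft_force: [-1.9, -1.4, 7.3]
finger_gap: 0.15
grip_force: 59.2
```

```bash
python3 plan.py 451.5 377 85 -77.2; python3 -c "
from station import robot; print(robot.get_obs()['ft_torque'])"
```

```text
t 62.00 pos [451.7 377.   87. ] yaw -24.6 tilt_tool(units) [-0.004 -0.005  0.   ] F [-1.9 -1.4  7.3] gap 0.15 gf 59.2 J6 6
rot_z units 9.18 ; dp units x 0.00 y 0.00 z 0.04
[-0.84633875  0.59389124  0.13220596]
```

Forces are small and the knob follows. I'll continue to the stop.

Call:
carry_out(
  series=[
    {"dp": [0, 0, 0], "rotation": [0, 0, 0.6], "grip": 1},
    {"dp": [0, 0, 0], "rotation": [0, 0, 0.6], "grip": 1},
    {"dp": [0, 0, 0], "rotation": [0, 0, 0.6], "grip": 1},
    {"dp": [0, 0, 0], "rotation": [0, 0, 0.6], "grip": 1},
    {"dp": [0, 0, 0], "rotation": [0, 0, 0.6], "grip": 1},
    {"dp": [0, 0, 0], "rotation": [0, 0, 0.6], "grip": 1},
    {"dp": [0, 0, 0], "rotation": [0, 0, 0.6], "grip": 1},
    {"dp": [0, 0, 0], "rotation": [0, 0, 0.6], "grip": 1},
  ],
)

```text
time_s: 62.8
eef_pos: [0.4514, 0.3767, 0.087]
tcp_rot: [[0.614, -0.789, 0.0], [-0.789, -0.614, -0.0], [0.0, 0.0, -1.0]]
ft_force: [-2.9, -2.7, 8.6]
finger_gap: 0.152
grip_force: 59.4
```

Call:
carry_out(
  series=[
    {"dp": [0, 0, 0], "rotation": [0, 0, 0.6], "grip": 1},
    {"dp": [0, 0, 0], "rotation": [0, 0, 0.6], "grip": 1},
    {"dp": [0, 0, 0], "rotation": [0, 0, 0.6], "grip": 1},
    {"dp": [0, 0, 0], "rotation": [0, 0, 0.6], "grip": 1},
    {"dp": [0, 0, 0], "rotation": [0, 0, 0.6], "grip": 1},
    {"dp": [0, 0, 0], "rotation": [0, 0, 0.6], "grip": 1},
    {"dp": [0, 0, 0], "rotation": [0, 0, 0.6], "grip": 1},
    {"dp": [0, 0, 0], "rotation": [0, 0, 0.2], "grip": 1},
  ],
)

```text
time_s: 63.6
eef_pos: [0.4511, 0.3766, 0.087]
tcp_rot: [[0.219, -0.976, -0.0], [-0.976, -0.219, -0.001], [0.001, 0.0, -1.0]]
ft_force: [-3.0, -1.7, 9.8]
finger_gap: 0.155
grip_force: 59.6
```

Call:
carry_out(
  series=[
    {"dp": [0, 0, 0], "rotation": [0, 0, 0], "grip": 1},
    {"dp": [0, 0, 0], "rotation": [0, 0, 0], "grip": 1},
    {"dp": [0, 0, 0], "rotation": [0, 0, 0], "grip": 0.4},
    {"dp": [0, 0, 0], "rotation": [0, 0, 0], "grip": 0.2},
    {"dp": [0, 0, 0], "rotation": [0, 0, 0], "grip": 0.2},
    {"dp": [0, 0, 0], "rotation": [0, 0, 0], "grip": 0.2},
    {"dp": [0, 0, 0], "rotation": [0, 0, 0], "grip": 0.2},
    {"dp": [0, 0, 0], "rotation": [0, 0, 0], "grip": 0.2},
  ],
)

```text
time_s: 64.4
eef_pos: [0.4515, 0.3771, 0.086]
tcp_rot: [[0.221, -0.975, -0.0], [-0.975, -0.221, -0.0], [0.0, 0.0, -1.0]]
ft_force: [0.7, -0.5, -0.2]
finger_gap: 0.402
grip_force: 0.0
```

Call:
carry_out(
  series=[
    {"dp": [0, 0, -0.2], "rotation": [0, 0, 0], "grip": 0.2},
    {"dp": [0, 0, -0.5], "rotation": [0, 0, 0], "grip": 0.2},
    {"dp": [0, 0, -0.6], "rotation": [0, 0, 0], "grip": 0.2},
    {"dp": [0, 0, -0.7], "rotation": [0, 0, 0], "grip": -1},
    {"dp": [0, 0, -0.6], "rotation": [0, 0, 0], "grip": -1},
    {"dp": [0, 0, -0.4], "rotation": [0, 0, 0], "grip": -1},
    {"dp": [0, 0, 0], "rotation": [0, 0, 0], "grip": -1},
    {"dp": [0, 0, 0], "rotation": [0, 0, 0], "grip": -1},
  ],
)

```text
time_s: 65.2
eef_pos: [0.4514, 0.3771, 0.2369]
tcp_rot: [[0.221, -0.975, 0.001], [-0.975, -0.221, 0.001], [-0.001, -0.001, -1.0]]
ft_force: [-0.5, -0.3, -1.9]
finger_gap: 0.999
grip_force: 0.0
```

```bash
python3 plan.py 451.5 377 85 -77.2; python3 - <<'E'
from h import *
im,C,o=snap("wrist"); im2,_,_=snap("scene"); cv2.imwrite("pics/fin.png",np.hstack([cv2.resize(im,(400,300)),cv2.resize(im2,(400,300))]))
E
```

```text
t 65.20 pos [451.4 377.1 236.9] yaw -77.2 tilt_tool(units) [-0.009  0.012  0.   ] F [-0.5 -0.3 -1.9] gap 1.00 gf 0.0 J6 -46
rot_z units -0.00 ; dp units x 0.00 y -0.00 z 3.04
```

View pics/fin.png

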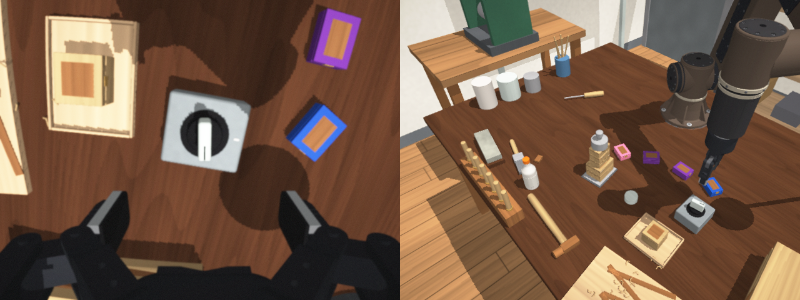

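The knob has turned about 80° and stays at its stop. The done case lies inside the tray, the column and weight stand, and the glue bottle is upright.

```bash
python3 -c "
from station import robot; print(robot.hand_in())"
```

```text
the job is handed in; nothing more can be done
None
```

I handed the job in at about 65 s: the finished case is in the tray, all five glued cases are in one column on the stand, the weight is on top, the timer knob is at its stop, and the glue bottle is still standing; hand-in returned no verdict.

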